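# Lever open the waffle iron and unload the crisp waffles

## Task

The waffle iron is shut with baked waffles inside: push the blade of the wooden spatula under the copper lip of its lid and lever the lid up with it, then swing the lid back until it stands open past upright. Put every waffle that is in the iron on the wire rack, each lying flat on its own and wholly on the rack; they are crisp, so never let a pad squeeze one with more than 45 N, and never push on the iron or its lid, with fingers or spatula, harder than 35 N. To finish, close the lid fully, leave the spatula lying flat on its blue board, and leave the butter dish, pitcher and ladle alone.

Things in the scene. Friction and masses are not known exactly. Their poses are not given: they have to be found in the camera images.
- iron: Fixed waffle iron: black housing, 210 (x) x 200 (y) mm aluminium lower plate, flat and rimless, its top 60 mm above the worktop; same-size aluminium lid. Origin: centre of the underside. -x is the front (lip, red lamp), +x the back (hinge), z up. The plate's front edge is at x = -105 mm. Shut, the lid's top is 100 mm up, 110 mm at the copper bar in its middle.
- lid (a joint): Lid, rad: 0 shut, grows as its front rises, 1.57 upright, 1.85 stop. Counter-sprung, stiff hinge: stays at any angle; raising takes about 2 N at the lip, closing less. No handle. Shape: upturned tray, side walls down to the plate; the front wall (6 mm thick, flush with the plate's front edge) ends 14 mm above the plate, leaving a slit 60 to 74 mm above the worktop along the front.
- lip (a point): Middle of the front edge of the lid's copper lip, at its underside; moves with the lid. The lip is 150 mm wide, 5 mm thick and sticks out 15 mm in front of the lid's front wall. Shut, this point is 120 mm in front of the iron's centre and 74 mm above the worktop.
- hinge (a point): Middle of the lid's hinge line, fixed to the iron at its x = 113 mm, 80 mm above the worktop; the line runs along the iron's y axis. The lip's front edge is 233 mm from it. With the lid shut its outer face is 20 mm and its inner face 12 mm above the hinge line.
- waffle1: A waffle, golden brown with a grid pattern: 80 mm long (its x) x 48 mm wide (its y) x 22 mm thick, about 60 g. Origin: centre of its underside, z up. Starts lying on the iron's plate under the lid, long side running front to back, neighbours 30 mm or more apart side by side and about 12 mm end to end. Two to four of the four are present.
- waffle2: A waffle, golden brown with a grid pattern: 80 mm long (its x) x 48 mm wide (its y) x 22 mm thick, about 60 g. Origin: centre of its underside, z up. Starts lying on the iron's plate under the lid, long side running front to back, neighbours 30 mm or more apart side by side and about 12 mm end to end. Two to four of the four are present.
- waffle3: A waffle, golden brown with a grid pattern: 80 mm long (its x) x 48 mm wide (its y) x 22 mm thick, about 60 g. Origin: centre of its underside, z up. Starts lying on the iron's plate under the lid, long side running front to back, neighbours 30 mm or more apart side by side and about 12 mm end to end. Two to four of the four are present.
- waffle4: A waffle, golden brown with a grid pattern: 80 mm long (its x) x 48 mm wide (its y) x 22 mm thick, about 60 g. Origin: centre of its underside, z up. Starts lying on the iron's plate under the lid, long side running front to back, neighbours 30 mm or more apart side by side and about 12 mm end to end. Two to four of the four are present.
- rack: Fixed wire cooling rack, 220 (its x) x 200 (its y) x 18 mm high, it carries things on its flat top at 18 mm above the worktop. Origin: centre of its underside.
- board: Fixed flat blue ceramic board on which the spatula rests, 300 (its x) x 110 (its y) x 8 mm thick. Origin: centre of its underside.
- spatula: Loose wooden spatula, 290 mm long along its x, 90 g, starting on the board. Straight handle 18 mm wide (y) and 20 mm high from x = -160 to +30 mm; flat blade 56 mm wide and 5 mm thick from x = 20 to 130 mm, level with the handle's underside. Origin: on the underside, under the handle, near the balance point; x points to the blade, z up.
- blade_tip (a point): Middle of the front edge of the spatula's blade, at half its thickness, 130 mm in front of the spatula's origin and 2.5 mm above its underside.
- butter_dish: Lidded blue and white butter dish, 100 x 170 x 86 mm, bystander. Origin: centre of its underside.
- pitcher: Glass pitcher, 104 mm across and 170 mm tall with a handle at its +y, bystander. Origin: centre of its underside.
- ladle: Copper-coloured ladle lying on the worktop, about 280 mm long along its x, bowl 76 mm across and 26 mm high at +x, bystander. Origin: on its underside below the shaft.

How it is judged:
On the way, in this order (a step that is already met when the one before it is completed fails the run):
1. the lid is levered up by the spatula, the fingers not touching the iron (value of joint lid between 0.2 and 1 rad and contact force between spatula and iron above 0.3 N and contact force between the fingers and iron below 0.3 N), for 0.1 s.
2. the lid stands open past upright (over 1.6 rad) (value of joint lid above 1.6 rad), for 0.2 s.
3. every waffle lies flat on the rack (x of waffle1 in the frame of rack between -0.09 and 0.09 m and y of waffle1 in the frame of rack between -0.08 and 0.08 m and z of waffle1 in the frame of rack between 0.012 and 0.024 m and angle between each of waffle1, waffle2, waffle3, waffle4's own z axis and vertical below 0.12 rad and x of waffle2 in the frame of rack between -0.09 and 0.09 m and y of waffle2 in the frame of rack between -0.08 and 0.08 m and z of waffle2 in the frame of rack between 0.012 and 0.024 m and x of waffle3 in the frame of rack between -0.09 and 0.09 m and y of waffle3 in the frame of rack between -0.08 and 0.08 m and z of waffle3 in the frame of rack between 0.012 and 0.024 m and x of waffle4 in the frame of rack between -0.09 and 0.09 m and y of waffle4 in the frame of rack between -0.08 and 0.08 m and z of waffle4 in the frame of rack between 0.012 and 0.024 m), for 0.2 s.
At the end, for the whole second after the job is handed in: Every waffle present lies flat and still on the rack (tilt under 0.12 rad), not stacked, its centre 20 mm or more inside the edges; the lid is shut (under 0.06 rad); the spatula lies flat and still on the board, origin within 120 mm lengthways and 50 mm crossways of its centre (all of step 3 and linear speed of each of waffle1, waffle2, waffle3, waffle4, spatula below 0.02 m/s and value of joint lid below 0.06 rad and x of spatula in the frame of board between -0.12 and 0.12 m and y of spatula in the frame of board between -0.05 and 0.05 m and z of spatula in the frame of board between 0.004 and 0.014 m and angle between spatula's own z axis and vertical below 0.1 rad); the robot touches nothing.
It fails at once if a waffle squeezed by the fingers with more than 50 N a pad (100 N for both together) (contact force between the fingers and waffle1 above 100 N or contact force between the fingers and waffle2 above 100 N or contact force between the fingers and waffle3 above 100 N or contact force between the fingers and waffle4 above 100 N).
It fails at once if the fingers push on the iron or its lid with more than 38 N (contact force between the fingers and iron above 38 N).
It fails at once if the spatula pushes on the iron or its lid with more than 38 N (contact force between spatula and iron above 38 N).
It fails at once if butter dish, pitcher or ladle moved by more than 30 mm (distance of any of butter_dish, pitcher, ladle from where it was at the start of the episode above 0.03 m).
Of waffle1, waffle2, waffle3, waffle4 only 2 to 4 are there at a start; the rules pass over those that are not, and their reading is None.
At some moment in a run one of spatula may be knocked a few centimetres aside while the robot is not near it.
Once in a run the grip may slacken for a moment while it holds something.
It also fails if it takes over 208 s, if anything falls off the work surface, if the arm or the gripper's body presses on something with over 40 N, if the wrist force passes 120 N, or if a joint passes its speed limit or range.

## Robot

A 7-joint arm with a two-finger parallel gripper is mounted at the origin on the work surface. World frame = base frame: x ahead of the robot, y to its left, z up, the work surface at z = 0. Lengths are in m, angles in rad, forces in N, time in s.
With the tool pointing down it reaches from about 0.425 to 0.875 m from the base axis. Payload 4.7 kg.
Tool frame: the origin (TCP) lies between the finger pads; the fingertips stand 19 mm ahead of it and the grasp point (between the pads) is the TCP (ctrl.tip_extent is the distance from the TCP to the fingertips, in m); z points along the fingers, y is the line along which they close (so a half turn about z gives the same grasp; the last joint's range is limited). The gripper opens to 87 mm and grips with 3 to 60 N. Pads are 19 mm wide; open, the fingers measure 117 mm over their backs; the gripper's body (75 mm by 190 mm) begins 51 mm behind the grasp point.
Start: joints at [1.145, 0.321, -0.07, 1.45, 0.023, 1.371, -0.057], TCP at [0.277, -0.588, 0.242] pointing down, gripper open.
Joint ranges: [-2.86, 2.86], [-0.3, 2.09], [-1.38, 1.24], [0.06, 2.45], [-1.56, 4.7], [0.09, 2.05], [-2.69, 2.69]. Speed limits (rad/s): [2.57, 2.57, 3.14, 3.14, 3.14, 3.14, 3.14].

## Interface

Orientations are given as a rotation vector (axis times angle).
In Python, from bench import ctrl gives the robot as it stands.
- The arm moves only by the shell command python3 -m crank 'ROWS' [OPENING] [FORCE]. ROWS is JSON, a list of rows, each an object of numbers: "tx", "ty", "tz": the shift along the tool's x, y, z in mm; "turn": the turn about the tool's z in units of 5 degrees (1.0 is 5 degrees). In form: [{"tx": .., "ty": .., "tz": .., "turn": ..}, ...]. A call has 1 to 5 rows; each row is the pose to reach, as a shift and turn from the pose commanded when the call began, along the tool's axes at that moment; what a row does not reach only later rows make up. A row lasts 1/8 s, in which the tool goes at most 62.5 mm and 10.7 degrees, less where a joint would pass 70% of its speed; a pose out of reach is approached as far as the arm can. A call with a gripper value outside its range is refused whole. OPENING is the finger opening in mm, from 0 to 87, set as the call begins (- or left out, the last holds). The fingers move at their own pace and stop on an object; FORCE is the grip in N (left out, the last holds). Time passes only in rows, so rows that repeat a pose let the fingers close. It gives the time, the measured TCP pose, the force, the opening and the grip force at its end, in the units of the state.
- ctrl.get_state(): the state, without advancing time (a new reading comes with each control period).
- ctrl.get_image(name): name is "side" or "top" or "wrist"; returns (picture, depth): 480x640x3 uint8, red, green, blue; 480x640 float32, m along the optical axis (not along the pixel's ray), 0 where there is no reading.
- ctrl.camera_model(name): a dict with "intrinsics" (3x3 intrinsics, pixels), "origin" and "orientation" of the camera in the world. Camera axes: x right, y down, z forward; pixel columns grow to the right and rows downward; lengths in m; the calibration is good to about 2 mm. The wrist camera is an equidistant fisheye: a pixel r from the principal point sees the ray r / f radians off the axis. A picture is of the moment at which its call begins: read the wrist's pose just before it. camera_model takes no time and is no camera call; for the wrist camera it gives the pose at the moment of the call.
- ctrl.close_job(): hands the job in; it is judged then, once.
Trained networks look in the newest picture that a camera, given by its name, has taken for a name from the list of things; names that differ only in an ending like _2 or _b are one class to them, and where a whole thing is asked for, a point or a joint stands for the part that bears it (a point fixed in the world has none). Each returns a list of dicts, best first, with "confidence" (0 to 1); they miss things now and then, are a little off and sometimes report something else, mostly with a low value. They report only what shows in the picture. A call takes as long as a camera call.
- ctrl.recognise(camera, query): "xyz" ([x, y, z] in m, in world coordinates, good to about 4 mm: the middle of the surface that is visible of it).
- ctrl.mark_of(camera, query): "xyz" ([x, y, z] in m, in world coordinates, good to about 4 mm: a listed point, or the origin of a listed thing).
The state is a dict: "time": time; "joint_positions": joint angles; "qd": joint speeds; "joint_torque": joint torques, N m; "position": TCP position; "tool_rot": TCP orientation; "ft_force": force on the tool from outside, world axes, zero at the start; "torque": the same for the moment, N m; "grip_width": opening from 0.0 (shut) to 1.0 (fully open); "grip_force": force on a finger pad.
Only numpy, scipy, OpenCV 4.12 (cv2) and the standard library are available. Lean on these libraries where they do the work, as an engineer would, in place of code of your own. Each camera call takes 0.05 s, during which the arm holds its last target. There are 200 camera calls.

## Working session

There is one attempt and no reset: what is moved stays moved. The work goes in short steps, Python scripts to look and compute and a shell command to move; the robot and the scene stay as the last step left them, time stands still between calls to the robot, and variables do not carry over. Pictures are saved under pics/ and viewed, at most 14 in all, crops included, and the job is handed in when it is done.

```bash
ls; mkdir -p pics
python3 - <<'E'
from bench import ctrl
import cv2,numpy as np
for c in ("top","side"):
    im,d=ctrl.get_image(c); cv2.imwrite(f"pics/{c}0.png",im[:,:,::-1]); np.save(f"pics/{c}0d.npy",d)
    m=ctrl.camera_model(c); print(c,np.round(m["origin"],3),np.round(m["orientation"],3).tolist(),np.round(m["intrinsics"],1).tolist())
    for n in ["iron","lip","hinge","rack","board","spatula","blade_tip","butter_dish","pitcher","ladle"]:
        r=ctrl.mark_of(c,n); print(n,[(np.round(a["xyz"],3).tolist(),round(a["confidence"],2)) for a in r[:2]])
s=ctrl.get_state(); print({k:np.round(v,3).tolist() for k,v in s.items()})
E
```

```text
pics
top [ 0.431 -0.051  1.122] [-2.112, 2.145, -0.206] [[439.3, 0.0, 314.3], [0.0, 439.3, 243.7], [0.0, 0.0, 1.0]]
iron [([0.549, 0.19, 0.0], 0.93), ([0.792, -0.042, 0.001], 0.34)]
lip [([0.711, -0.32, 0.004], 0.22)]
hinge [([0.543, 0.306, 0.08], 0.6)]
rack [([0.587, -0.103, -0.002], 0.89)]
board [([0.449, -0.345, 0.003], 0.74), ([0.708, -0.316, 0.007], 0.4)]
spatula [([0.433, -0.337, 0.006], 0.67)]
blade_tip [([0.554, -0.387, 0.013], 0.62)]
butter_dish [([0.711, -0.316, 0.004], 0.94)]
pitcher [([0.793, -0.043, -0.001], 0.79)]
ladle [([0.767, 0.228, -0.003], 0.98)]
side [0.212 0.824 0.636] [-0.528, 2.507, -1.445] [[535.9, 0.0, 319.8], [0.0, 535.9, 247.0], [0.0, 0.0, 1.0]]
iron [([0.549, 0.197, -0.0], 0.83)]
lip [([0.45, -0.348, -0.003], 0.65), ([0.558, 0.073, 0.072], 0.63)]
hinge [([0.543, 0.305, 0.081], 0.81)]
rack [([0.587, -0.102, 0.004], 0.7)]
board [([0.446, -0.35, -0.005], 0.65)]
spatula [([0.436, -0.333, 0.012], 0.57)]
blade_tip [([0.556, -0.386, 0.012], 0.82)]
butter_dish [([0.706, -0.319, -0.003], 0.81), ([0.769, 0.228, -0.004], 0.44)]
pitcher [([0.789, -0.042, 0.003], 0.58)]
ladle [([0.768, 0.229, -0.002], 0.63)]
{'time': 1.1, 'joint_positions': [1.145, 0.321, -0.07, 1.451, 0.023, 1.371, -0.057], 'qd': [0.001, -0.0, -0.001, -0.001, 0.002, -0.002, -0.0], 'joint_torque': [-0.0, -49.111, -0.403, -31.278, -0.063, 0.034, 0.0], 'position': [0.277, -0.588, 0.242], 'tool_rot': [3.066, 0.685, -0.0], 'ft_force': [-0.438, -1.154, -0.213], 'torque': [0.027, -0.044, -0.031], 'grip_force': 0.0, 'grip_width': 1.001}
```

View pics/top0.png

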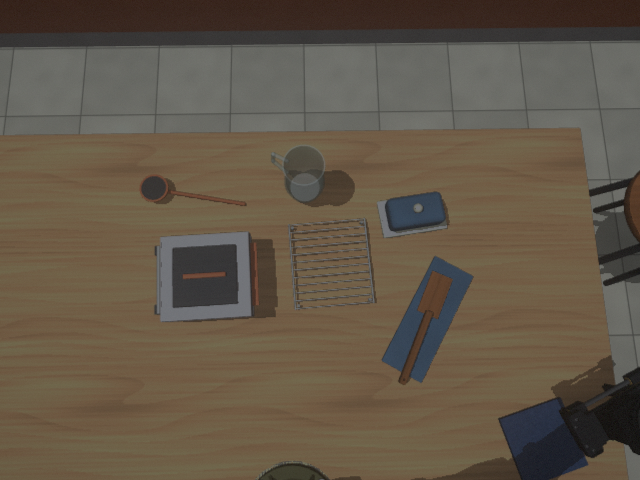

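View pics/side0.png

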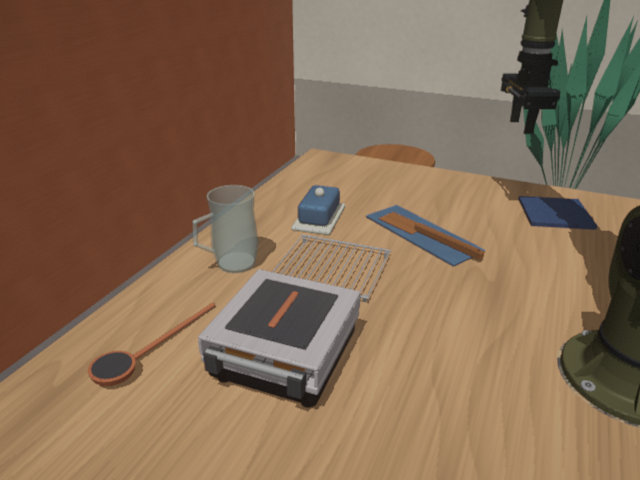

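```bash
cat > h.py <<'E'
from bench import ctrl
import cv2,numpy as np
from scipy.spatial.transform import Rotation as R
def cloud(cam,save=None):
    m=ctrl.camera_model(cam); im,d=ctrl.get_image(cam)
    if save: cv2.imwrite(f"pics/{save}.png",im[:,:,::-1])
    K=m["intrinsics"]; v,u=np.mgrid[:480,:640]
    x=(u-K[0][2])/K[0][0]; y=(v-K[1][2])/K[1][1]
    if cam=="wrist":
        r=np.hypot(x,y)+1e-9; s=np.tan(np.minimum(r,1.5))/r; x,y=x*s,y*s
    P=np.stack([x*d,y*d,d],-1)
    o=np.array(m["orientation"]); Rm=R.from_rotvec(o).as_matrix() if o.ndim==1 else o
    W=P@Rm.T+np.array(m["origin"]); W[d==0]=np.nan
    return im,W
def rect(pts):
    (c,s,a)=cv2.minAreaRect((pts[:,:2]*1000).astype(np.float32)); return np.round(c,1),np.round(s,1),round(a,1)
def st():
    s=ctrl.get_state(); M=R.from_rotvec(s["tool_rot"]).as_matrix()
    yaw=np.degrees(np.arctan2(M[1,0],M[0,0]))
    return s,M,yaw
def go(p,yaw):   # shift for TCP to reach world p with tool-x yaw (deg), tool down
    s,M,y=st(); t=M.T@(np.array(p)-s["position"])*1000
    dy=(y-yaw+180)%360-180
    print("t",np.round(s["time"],2),"tx ty tz",np.round(t,1),"turn",np.round(dy/5,2),"|",np.round(s["position"],4),"yaw",round(y,1),"tilt",round(np.degrees(np.arccos(-M[2,2])),2))
E
python3 - <<'E'
from h import *
im,W=cloud("top"); hsv=cv2.cvtColor(im,cv2.COLOR_RGB2HSV); z=W[...,2]
def box(x0,x1,y0,y1): return (W[...,0]>x0)&(W[...,0]<x1)&(W[...,1]>y0)&(W[...,1]<y1)
print("noise table",np.nanstd(z[box(.3,.4,0,.1)]),np.nanmedian(z[box(.3,.4,0,.1)]))
def big(m):
    m=cv2.morphologyEx(m.astype(np.uint8),cv2.MORPH_OPEN,np.ones((2,2)))
    n,l,s,_=cv2.connectedComponentsWithStats(m); return l==1+np.argmax(s[1:,4])
m=big(box(.35,.75,.02,.4)&(z>.09)&(z<.125)); print("lid",rect(W[m]),np.nanmedian(z[m]))
m=box(.45,.72,-.25,.01)&(z>.010)&(z<.03)&(hsv[...,1]<80); print("rack",rect(W[m]),m.sum())
b=box(.25,.65,-.5,-.2); hh=hsv[...,0]
m=big(b&(hh>95)&(hh<130)&(hsv[...,1]>70)); print("board",rect(W[m]))
print("hsv spat",hsv[300,433],hsv[350,417],"table",hsv[400,300],"lip",hsv[270,257])
m=big(b&((hh<12)|(hh>170))&(hsv[...,1]>130)); print("spat",rect(W[m]),np.nanmedian(z[m]))
p=W[m][:,:2]; 
c=p.mean(0); u=np.linalg.svd(p-c,full_matrices=False)[2][0]; u*=np.sign(u[0]); t=(p-c)@u
print("spat axis",u,np.degrees(np.arctan2(u[1],u[0])),"tip",c+u*t.max(),"end",c+u*t.min(),t.max()-t.min())
m=box(.4,.7,.03,.12)&(z>.06)&(z<.09)&(hsv[...,1]>100); print("lip",rect(W[m]),np.nanmedian(z[m]),m.sum())
E
```

```text
noise table 0.002102445343004434 0.0004911348592226972
lid (array([494.4, 157.1]), array([151.5, 308.2]), 42.7) 0.10282759186740065
rack (array([ 596. , -129.1]), array([230.7, 255.9]), 4.1) 1548
board (array([ 443.2, -347.5]), array([109., 296.]), 59.9)
hsv spat [ 12 133  90] [ 12 130  88] table [ 17  97 113] lip [ 10 117  89]Traceback (most recent call last):
  File "<stdin>", line 13, in <module>
  File "<stdin>", line 7, in big
    return _wrapfunc(a, 'argmax', axis=axis, out=out, **kwds)
    return bound(*args, **kwds)
ValueError: attempt to get argmax of an empty sequence
```

Run:
```python
from h import *
im,W=cloud("top"); hsv=cv2.cvtColor(im,cv2.COLOR_RGB2HSV); z=W[...,2]; hh=hsv[...,0]; S=hsv[...,1]
def box(x0,x1,y0,y1): return (W[...,0]>x0)&(W[...,0]<x1)&(W[...,1]>y0)&(W[...,1]<y1)
def big(m,k=3):
    m=cv2.morphologyEx(m.astype(np.uint8),cv2.MORPH_OPEN,np.ones((k,k)))
    n,l,s,_=cv2.connectedComponentsWithStats(m); return l==1+np.argmax(s[1:,4]) if n>1 else m>0
def ax(p):
    c=p.mean(0); u=np.linalg.svd(p-c,full_matrices=False)[2][0]; t=(p-c)@u; return c,np.degrees(np.arctan2(u[1],u[0])),c+u*t.max(),c+u*t.min()
m=big(box(.42,.68,.07,.32)&(z>.09)&(z<.12)&((S<60)|(hsv[...,2]<60)),5); print("lid",rect(W[m]),np.nanmedian(z[m]))
m=box(.45,.72,-.22,.01)&(S<70); 
n,l,s,c=cv2.connectedComponentsWithStats(m.astype(np.uint8)); k=1+np.argmax(s[1:,4]); print("rack",rect(W[l==k]),s[k])
b=box(.25,.65,-.5,-.2)
m=big(b&(hh<15)&(S>108)&(hsv[...,2]<125)&(z>.0),2); print("spat",rect(W[m]),np.nanmedian(z[m]),m.sum(),ax(W[m][:,:2]))
m=big(box(.4,.7,.05,.12)&(z>.06)&(z<.095)&(S>95)&(hh<14),2); print("lip",rect(W[m]),np.nanmedian(z[m]),m.sum(),ax(W[m][:,:2]))
```

```text
lid (array([550.4, 195. ]), array([199.6, 210.5]), 2.8) 0.10268191800099569
rack (array([ 589.6, -102.1]), array([223.7, 205.6]), 4.5) [ 288  217   87   93 2174]Traceback (most recent call last):
  File "<stdin>", line 13, in <module>
  File "<stdin>", line 8, in ax
    u, s, vh = gufunc(a, signature=signature)
               ~~~~~~^^^^^^^^^^^^^^^^^^^^^^^^
    raise LinAlgError("SVD did not converge")
numpy.linalg.LinAlgError: SVD did not converge
```

Run:
```python
from h import *
im,W=cloud("top"); hsv=cv2.cvtColor(im,cv2.COLOR_RGB2HSV); z=W[...,2]; hh=hsv[...,0]; S=hsv[...,1]
m=(W[...,0]>.25)&(W[...,0]<.65)&(W[...,1]<-.2)&(W[...,1]>-.5)&(hh<15)&(S>108)&(hsv[...,2]<125)&(z>0)
p=W[m][:,:2]; print(len(p),rect(p))
c=np.median(p,0)
u=np.linalg.svd(p-c,full_matrices=False)[2][0]; t=(p-c)@u; print("spat",c,np.degrees(np.arctan2(u[1],u[0])),c+u*t.max(),c+u*t.min())
go([.45,-.34,.2],-23)
```

```text
1407 (array([ 421.6, -325.7]), array([ 54.2, 287.3]), 65.6)
spat [ 0.47617131 -0.34568232] 156.08422519693372 [ 0.29184376 -0.26393887] [ 0.55450961 -0.38042288]
t 1.25 tx ty tz [ 262.4 -150.8   41.6] turn 9.64 | [ 0.2767 -0.5882  0.2416] yaw 25.2 tilt 0.01
```

```bash
python3 -m crank '[{"tx":55,"ty":-30,"tz":8,"turn":2},{"tx":110,"ty":-60,"tz":16,"turn":4},{"tx":165,"ty":-90,"tz":24,"turn":6},{"tx":215,"ty":-120,"tz":32,"turn":8},{"tx":262,"ty":-151,"tz":42,"turn":9.6}]' 50 60; python3 -m crank '[{"tx":0},{"tx":0},{"tx":0}]'
python3 - <<'E'
from h import *
go([.446,-.337,.2],-24)
im,W=cloud("wrist","w1")
for q in ("spatula","blade_tip"): print(q,[(np.round(a["xyz"],3).tolist(),round(a["confidence"],2)) for a in ctrl.mark_of("wrist",q)[:2]])
E
```

```text
time: 1.88
position: [0.4508, -0.3383, 0.1998]
tool_rot: [3.078, -0.628, 0.002]
ft_force: [-0.1, -0.1, 0.6]
grip_width: 0.595
grip_force: 0.0
t 1.88 tx ty tz [-4.9  0.7 -0.2] turn 0.19 | [ 0.4508 -0.3383  0.1998] yaw -23.1 tilt 0.08
spatula [([0.436, -0.334, 0.01], 0.83)]
blade_tip [([0.55, -0.387, 0.01], 0.63)]$[0]: bad value
```

View pics/w1.png

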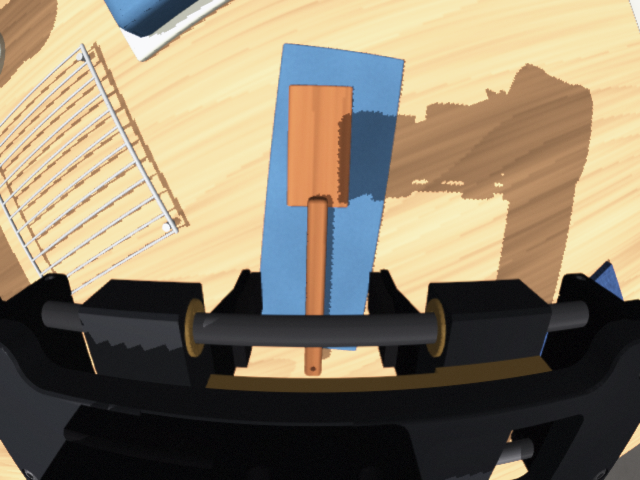

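Run:
```python
from h import *
im,W=cloud("wrist"); hsv=cv2.cvtColor(im,cv2.COLOR_RGB2HSV)
m=(hsv[...,0]<13)&(hsv[...,1]>140); m[:, :280]=0; m[:,360:]=0; m[:80]=0; m[310:]=0
n,l,s,c=cv2.connectedComponentsWithStats(m.astype(np.uint8)); k=1+np.argmax(s[1:,4]); m=l==k; print(s[k])
def line(m):
    p=W[m]; p=p[np.isfinite(p).all(1)]; c=np.median(p,0); vx,vy,x0,y0=cv2.fitLine((p[:,:2]*1000).astype(np.float32),cv2.DIST_L2,0,.01,.01).ravel()
    return np.round([x0,y0,np.degrees(np.arctan2(vy,vx)),1000*c[2]],1), rect(p)
b=m.copy(); b[195:]=0; a=m.copy(); a[:212]=0
print("blade",line(b)); print("handle",line(a)); print("all",line(m))
```

```text
[ 291   85   66  225 7762]
blade (array([ 506.8, -367.6,  -26. ,   12.5]), (array([ 508.1, -365.1]), array([54.3, 98.2]), 65.5))
handle (array([ 411.4, -320.8,  -24.7,   27.2]), (array([ 408.7, -319.7]), array([16.1, 96.6]), 65.4))
all (array([ 481.5, -355.3,  -26. ,   12.9]), (array([ 458.9, -342.4]), array([ 54.3, 206.8]), 65.3))
```

Run:
```python
from h import *
go([.4356,-.3325,.030],-24.7)
```

```text
t 2.08 tx ty tz [-15.8  -0.3 169.6] turn 0.43 | [ 0.4502 -0.3388  0.1996] yaw -22.6 tilt 0.03
```

```bash
python3 -m crank '[{"tx":-16,"ty":0,"tz":40,"turn":0.4},{"tx":-16,"ty":0,"tz":90,"turn":0.4},{"tx":-16,"ty":0,"tz":130,"turn":0.4},{"tx":-16,"ty":0,"tz":130,"turn":0.4},{"tx":-16,"ty":0,"tz":130,"turn":0.4}]'
python3 - <<'E'
from h import *
go([.4356,-.3325,.030],-24.7)
E
```

```text
time: 2.7
position: [0.4352, -0.3356, 0.0713]
tool_rot: [3.066, -0.677, 0.003]
ft_force: [-0.6, 0.0, 0.2]
grip_width: 0.572
grip_force: 0.0
t 2.7 tx ty tz [-1.1 -3.  41.3] turn -0.04 | [ 0.4352 -0.3356  0.0713] yaw -24.9 tilt 0.15
```

```bash
python3 -m crank '[{"tx":-1,"ty":-3,"tz":20,"turn":0},{"tx":-1,"ty":-3,"tz":35,"turn":0},{"tx":-1,"ty":-3,"tz":41,"turn":0},{"tx":-1,"ty":-3,"tz":41,"turn":0}]'; python3 -m crank '[{"tx":0,"ty":0,"tz":0.1,"turn":0},{"tx":0,"ty":0,"tz":0.1,"turn":0},{"tx":0,"ty":0,"tz":0.1,"turn":0},{"tx":0,"ty":0,"tz":0.1,"turn":0},{"tx":0,"ty":0,"tz":0.1,"turn":0}]' 5 60
python3 - <<'E'
from h import *
go([.4356,-.3325,.030],-24.7)
E
```

```text
time: 3.2
position: [0.4352, -0.3309, 0.0287]
tool_rot: [3.068, -0.675, 0.0]
ft_force: [-0.3, 0.1, 0.6]
grip_width: 0.575
grip_force: 0.0
time: 3.82
position: [0.4351, -0.331, 0.0287]
tool_rot: [3.068, -0.675, 0.0]
ft_force: [0.4, -1.2, 0.8]
grip_width: 0.198
grip_force: 60.0
t 3.82 tx ty tz [ 1.1  1.2 -1.3] turn -0.02 | [ 0.4351 -0.331   0.0287] yaw -24.8 tilt 0.04
```

```bash
python3 -m crank '[{"tx":0,"ty":0,"tz":-20,"turn":0},{"tx":0,"ty":0,"tz":-60,"turn":0},{"tx":0,"ty":0,"tz":-110,"turn":0},{"tx":0,"ty":0,"tz":-160,"turn":0},{"tx":0,"ty":0,"tz":-180,"turn":0}]'
python3 - <<'E'
from h import *
go([.564,-.0897,.21],92.8)
im,W=cloud("wrist","w2"); hsv=cv2.cvtColor(im,cv2.COLOR_RGB2HSV)
s,M,y=st()
m=(hsv[...,0]<13)&(hsv[...,1]>140); m[:, :250]=0; m[:,400:]=0
L=(W-s["position"])@M; m&=(L[...,2]>-.01)&(L[...,2]<.06)
p=L[m]*1000; p=p[p[:,0]>40]; print(rect(p)); 
for a in range(30,150,15):
    q=p[(p[:,0]>a)&(p[:,0]<a+15)]; print(a,len(q),np.round(np.median(q,0),1) if len(q) else "")
print("tip x",np.percentile(p[:,0],99.5))
E
```

```text
time: 4.45
position: [0.4364, -0.3312, 0.2119]
tool_rot: [3.066, -0.674, 0.007]
ft_force: [0.2, -0.1, -0.8]
grip_width: 0.202
grip_force: 60.0
t 4.45 tx ty tz [  14.6 -272.8    1.8] turn -23.52 | [ 0.4364 -0.3312  0.2119] yaw -24.8 tilt 0.29
(array([84895.4, -1857.8]), array([89859.8, 55315.7]), 0.1)
30 1361 [42.5 -1.7 17.8]
45 2974 [50.6  0.9 17.8]
60 1203 [67.2 11.6 17.8]
75 1054 [82.  17.4 17.9]
90 1223 [97.6  0.5 17.9]
105 1378 [112.6  -1.2  17.9]
120 939 [125.3  -2.4  18. ]
135 0 
tip x 128.8804330563923
```

```bash
python3 -m crank '[{"tx":3,"ty":-40,"tz":0,"turn":-2},{"tx":6,"ty":-95,"tz":0,"turn":-4},{"tx":9,"ty":-150,"tz":0,"turn":-6},{"tx":12,"ty":-210,"tz":0,"turn":-8},{"tx":15,"ty":-270,"tz":0,"turn":-10}]';  python3 -m crank '[{"tx":0,"ty":0,"tz":0,"turn":-2},{"tx":0,"ty":0,"tz":0,"turn":-4},{"tx":0,"ty":0,"tz":0,"turn":-6},{"tx":0,"ty":0,"tz":0,"turn":-8},{"tx":0,"ty":0,"tz":0,"turn":-10}]'
python3 - <<'E'
from h import *
go([.564,-.0897,.19],92.8)
E
```

```text
time: 5.12
position: [0.5621, -0.0901, 0.2073]
tool_rot: [-3.064, -0.694, 0.002]
ft_force: [0.9, -0.9, -0.4]
grip_width: 0.199
grip_force: 60.0
time: 5.75
position: [0.5614, -0.0916, 0.2071]
tool_rot: [-2.482, -1.923, 0.002]
ft_force: [0.3, -0.6, -2.3]
grip_width: 0.202
grip_force: 60.0
t 5.75 tx ty tz [ 2.5  2.1 17.1] turn -3.45 | [ 0.5614 -0.0916  0.2071] yaw 75.5 tilt 0.11
```

```bash
python3 -m crank '[{"tx":-4,"ty":2,"tz":20,"turn":-2},{"tx":-10,"ty":2,"tz":60,"turn":-3.45},{"tx":-10,"ty":2,"tz":90,"turn":-3.45},{"tx":-10,"ty":2,"tz":105,"turn":-3.45},{"tx":-10,"ty":2,"tz":105,"turn":-3.45}]'
python3 - <<'E'
from h import *
go([.5646,-.1046,.087],92.8)
im,W=cloud("wrist","w3"); hsv=cv2.cvtColor(im,cv2.COLOR_RGB2HSV)
for q in ("lip","hinge","blade_tip","iron"): print(q,[(np.round(a["xyz"],3).tolist(),round(a["confidence"],2)) for a in ctrl.mark_of("wrist",q)[:2]])
np.save("w3.npy",W)
E
```

```text
time: 6.38
position: [0.5604, -0.1016, 0.1022]
tool_rot: [-2.171, -2.267, 0.002]
ft_force: [-0.0, -0.3, -0.8]
grip_width: 0.203
grip_force: 60.0
t 6.38 tx ty tz [-3.2  4.1 15.2] turn -0.07 | [ 0.5604 -0.1016  0.1022] yaw 92.5 tilt 0.16
lip []
hinge []
blade_tip [([0.553, 0.031, 0.086], 0.58)]
iron []
```

View pics/w3.png

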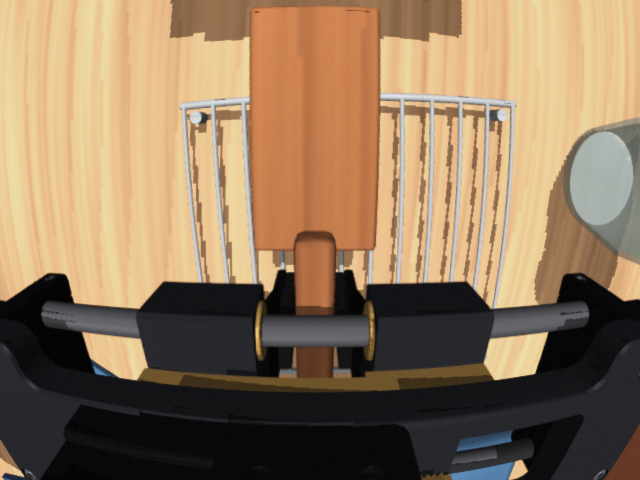

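```bash
python3 -m crank '[{"tx":10,"ty":4,"tz":8,"turn":0},{"tx":20,"ty":4,"tz":15,"turn":0},{"tx":30,"ty":4,"tz":15.4,"turn":0},{"tx":30,"ty":4,"tz":15.4,"turn":0}]'
python3 - <<'E'
from h import *
go([.561,-.0297,.0868],92.8)
im,W=cloud("wrist","w4"); cloud("side","s4")
s,M,y=st(); L=(W-s["position"])@M*1000; np.save("L4.npy",L)
hsv=cv2.cvtColor(im,cv2.COLOR_RGB2HSV)
c=L[...,1]; m=(abs(c)<40)&(L[...,0]>100)&(L[...,0]<220)&(L[...,2]<80)
for a in range(100,220,8):
    q=L[m&(L[...,0]>=a)&(L[...,0]<a+8)]; print(a,len(q),np.round(np.percentile(q[:,2],[5,50,95]),1) if len(q) else "")
E
```

```text
time: 7.12
position: [0.564, -0.0701, 0.088]
tool_rot: [-2.17, -2.271, -0.0]
ft_force: [-0.9, 0.2, -0.6]
grip_width: 0.2
grip_force: 60.0
t 7.12 tx ty tz [40.5 -1.2  1.2] turn -0.04 | [ 0.564  -0.0701  0.088 ] yaw 92.6 tilt 0.03
100 2372 [15.2 16.3 17.5]
108 2346 [15.2 16.3 17.5]
116 2288 [15.1 16.3 17.4]
124 2226 [15.1 16.3 17.4]
132 500 [15.4 16.6 18.1]
140 0 
148 0 
156 0 
164 0 
172 0 
180 0 
188 0 
196 0 
204 0 
212 0
```

View pics/s4.png

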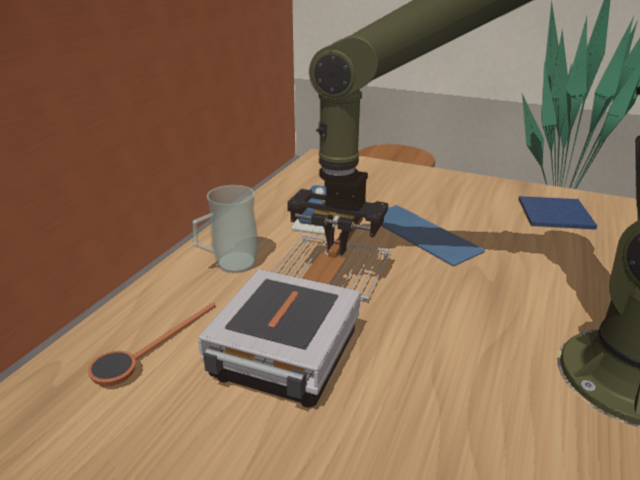

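```bash
python3 -m crank '[{"tx":2,"ty":-1,"tz":2,"turn":0},{"tx":5,"ty":-1,"tz":2,"turn":0},{"tx":10,"ty":-1,"tz":2,"turn":0},{"tx":14,"ty":-1,"tz":2,"turn":0},{"tx":18,"ty":-1,"tz":2,"turn":0}]';  python3 -m crank '[{"tx":3,"ty":0,"tz":0,"turn":0},{"tx":6,"ty":0,"tz":0,"turn":0},{"tx":10,"ty":0,"tz":0,"turn":0},{"tx":14,"ty":0,"tz":0,"turn":0},{"tx":18,"ty":0,"tz":0,"turn":0}]'
python3 - <<'E'
from h import *
go([.561,-.0297,.0868],92.8)
E
```

```text
time: 7.85
position: [0.5623, -0.0535, 0.0861]
tool_rot: [2.173, 2.269, 0.0]
ft_force: [-0.1, -0.1, -0.8]
grip_width: 0.197
grip_force: 60.0
time: 8.48
position: [0.5615, -0.0357, 0.0861]
tool_rot: [2.173, 2.268, -0.0]
ft_force: [-0.1, -0.5, -0.7]
grip_width: 0.202
grip_force: 60.0
t 8.48 tx ty tz [ 6.  -0.3 -0.7] turn -0.07 | [ 0.5615 -0.0357  0.0861] yaw 92.5 tilt 0.0
```

```bash
python3 -m crank '[{"tx":0,"ty":0,"tz":-4,"turn":0},{"tx":1,"ty":0,"tz":-9,"turn":0},{"tx":3,"ty":0,"tz":-14,"turn":0},{"tx":5,"ty":0,"tz":-19,"turn":0},{"tx":7,"ty":0,"tz":-25,"turn":0}]'
python3 - <<'E'
from h import *
go([.561,-.0297,.0868],92.8)
im,W=cloud("top"); z=W[...,2]
m=(W[...,0]>.48)&(W[...,0]<.62)&(W[...,1]>.08)&(W[...,1]<.28)&(z>.09); p=W[m]
k=np.polyfit(p[:,1],p[:,2],1); print("lid slope",np.arctan(-k[0]))
E
```

```text
time: 9.1
position: [0.5611, -0.0292, 0.1114]
tool_rot: [2.174, 2.268, -0.001]
ft_force: [0.0, -2.0, -1.8]
grip_width: 0.199
grip_force: 60.0
t 9.1 tx ty tz [-0.5 -0.2 24.6] turn -0.07 | [ 0.5611 -0.0292  0.1114] yaw 92.4 tilt 0.03
lid slope 0.0367402605687275
```

```bash
cat >> h.py <<'E'
def lid(save=None):
    im,W=cloud("top",save); e=np.array([-.0488,.9988]); q=(W[...,:2]-[.550,.195]); X=q@e; Y=q@np.array([.9988,.0488]); z=W[...,2]
    m=(abs(Y)<70e-3)&(X>-.1)&(X<.11)&(z>.088); b=np.stack([X[m],z[m]],1)*1000
    best=(0,0,0)
    rng=np.random.default_rng(0)
    for _ in range(300):   # RANSAC line = lid's outer face
        i,j=rng.integers(len(b),size=2); d=b[j]-b[i]; L=np.hypot(*d)
        if L<30: continue
        n=np.array([-d[1],d[0]])/L; k=(abs((b-b[i])@n)<2.5)
        if k.sum()>best[0]: best=(k.sum(),k)
    p=b[best[1]]; vx,vy,x0,y0=cv2.fitLine(p.astype(np.float32),cv2.DIST_L2,0,.01,.01).ravel()
    a=np.arctan2(-vy,vx); print("lid angle",round(float(a),3),"in",best[0],"/",len(b),"z range",np.round(np.percentile(p[:,1],[1,99])))
def blade():
    im,W=cloud("wrist"); s,M,y=st(); L=(W-s["position"])@M*1000; hsv=cv2.cvtColor(im,cv2.COLOR_RGB2HSV)
    m=(abs(L[...,1])<22)&(L[...,0]>35)&(L[...,0]<150)&(abs(L[...,2]-16)<60)&(hsv[...,0]<13)&(hsv[...,1]>130)
    p=L[m]; kz=np.polyfit(p[:,0],p[:,2],1); 
    print("blade tilt down deg",np.round(np.degrees(np.arctan(kz[0])),1),"top below TCP at x=0",round(kz[1],1),"at 130",round(np.polyval(kz,130),1),"max x",round(np.percentile(p[:,0],99.5),1),len(p))
E
python3 - <<'E'
from h import *
lid(); blade()
E
```

```text
lid angle 0.104 in 3184 / 5304 z range [105. 125.]
blade tilt down deg -2.2 top below TCP at x=0 18.4 at 130 13.4 max x 120.4 18461
```

```bash
python3 -m crank '[{"tx":3,"ty":0,"tz":-10,"turn":0},{"tx":6,"ty":0,"tz":-21,"turn":0},{"tx":11,"ty":0,"tz":-42,"turn":0},{"tx":18,"ty":0,"tz":-62,"turn":0},{"tx":26,"ty":0,"tz":-81,"turn":0}]'
python3 - <<'E'
from h import *
go([.561,-.0297,.0868],92.8)
lid(); blade()
E
```

```text
time: 9.88
position: [0.5602, -0.0031, 0.1934]
tool_rot: [2.173, 2.267, -0.001]
ft_force: [0.8, -2.1, -2.8]
grip_width: 0.199
grip_force: 60.0
t 9.88 tx ty tz [-26.5  -0.4 106.6] turn -0.07 | [ 0.5602 -0.0031  0.1934] yaw 92.4 tilt 0.06
lid angle 0.379 in 3112 / 5292 z range [119. 184.]
blade tilt down deg 4.3 top below TCP at x=0 20.9 at 130 30.7 max x 110.0 15602
```

```bash
python3 -m crank '[{"tx":4,"ty":0,"tz":-15,"turn":0},{"tx":10,"ty":0,"tz":-30,"turn":0},{"tx":19,"ty":0,"tz":-46,"turn":0},{"tx":29,"ty":0,"tz":-60,"turn":0},{"tx":40,"ty":0,"tz":-74,"turn":0}]'
python3 - <<'E'
from h import *
go([.561,-.0297,.0868],92.8)
lid("t5"); blade(); cloud("side","s5")
E
```

```text
time: 10.6
position: [0.5581, 0.0382, 0.2668]
tool_rot: [-2.172, -2.269, 0.0]
ft_force: [-0.6, 1.9, -5.2]
grip_width: 0.198
grip_force: 60.0
t 10.6 tx ty tz [-68.   -0.  179.9] turn -0.06 | [0.5581 0.0382 0.2668] yaw 92.5 tilt 0.03
lid angle 0.788 in 2113 / 2776 z range [129. 249.]
blade tilt down deg 3.8 top below TCP at x=0 22.2 at 130 30.9 max x 120.5 17666
```

View pics/s5.png

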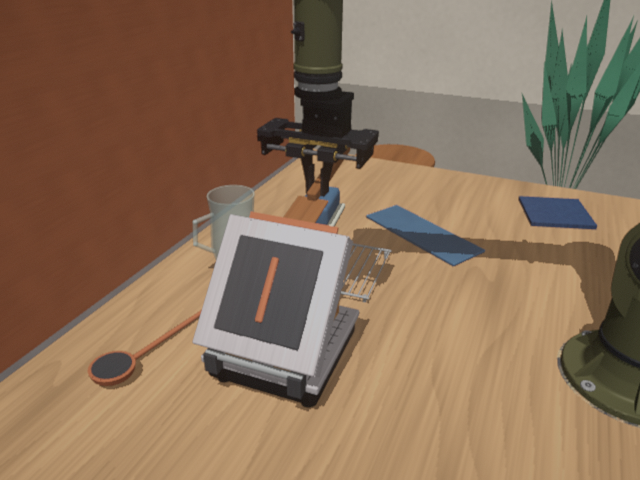

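```bash
python3 -m crank '[{"tx":13,"ty":0,"tz":-12,"turn":0},{"tx":28,"ty":0,"tz":-24,"turn":0},{"tx":45,"ty":0,"tz":-34,"turn":0},{"tx":62,"ty":0,"tz":-42,"turn":0},{"tx":80,"ty":0,"tz":-48,"turn":0}]'
python3 - <<'E'
from h import *
go([.561,-.0297,.0868],92.8)
lid(); blade()
E
```

```text
time: 11.38
position: [0.555, 0.1183, 0.3147]
tool_rot: [2.173, 2.268, 0.0]
ft_force: [0.8, -1.6, -0.8]
grip_width: 0.2
grip_force: 60.0
t 11.38 tx ty tz [-148.1   -0.4  227.9] turn -0.07 | [0.555  0.1183 0.3147] yaw 92.5 tilt 0.02
lid angle -0.097 in 2840 / 6310 z range [701. 710.]
blade tilt down deg 4.4 top below TCP at x=0 21.7 at 130 31.8 max x 116.5 17170
```

```bash
python3 -m crank '[{"tx":18,"ty":0,"tz":0,"turn":0},{"tx":36,"ty":0,"tz":2,"turn":0},{"tx":53,"ty":0,"tz":6,"turn":0},{"tx":70,"ty":0,"tz":10,"turn":0},{"tx":85,"ty":0,"tz":15,"turn":0}]'; python3 -m crank '[{"tx":6,"ty":0,"tz":0,"turn":0},{"tx":12,"ty":0,"tz":0,"turn":0},{"tx":18,"ty":0,"tz":0,"turn":0},{"tx":20,"ty":0,"tz":0,"turn":0}]';  python3 - <<'E'
from h import *
go([.561,-.0297,.0868],92.8)
cloud("side","s6"); blade()
E
```

```text
time: 12.1
position: [0.5511, 0.2033, 0.2986]
tool_rot: [-2.172, -2.269, 0.0]
ft_force: [-0.2, -0.4, -0.7]
grip_width: 0.199
grip_force: 60.0
time: 12.6
position: [0.5506, 0.2221, 0.2991]
tool_rot: [2.173, 2.268, 0.0]
ft_force: [-0.0, -1.1, -1.6]
grip_width: 0.202
grip_force: 60.0
t 12.6 tx ty tz [-252.    -0.4  212.3] turn -0.07 | [0.5506 0.2221 0.2991] yaw 92.5 tilt 0.02
blade tilt down deg -2.6 top below TCP at x=0 30.1 at 130 24.2 max x 122.3 19284
```

View pics/s6.png

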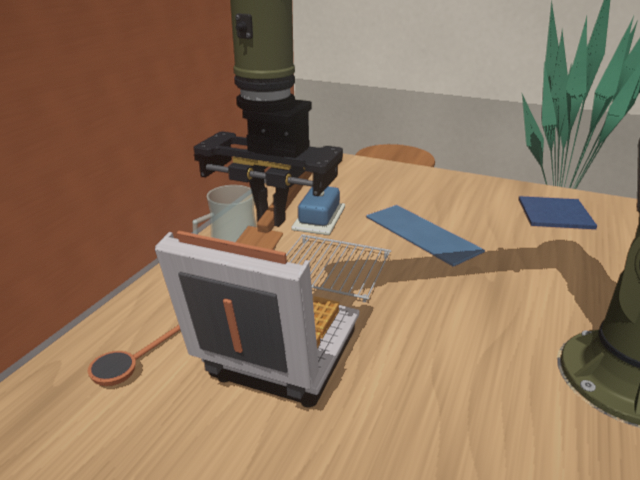

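```bash
python3 -m crank '[{"tx":-8,"ty":0,"tz":0,"turn":0},{"tx":-20,"ty":0,"tz":0,"turn":0},{"tx":-40,"ty":0,"tz":0,"turn":0},{"tx":-65,"ty":0,"tz":0,"turn":0},{"tx":-90,"ty":0,"tz":0,"turn":0}]' - 60
python3 - <<'E'
from h import *
go([.561,-.0297,.0868],92.8)
cloud("wrist","w6"); blade()
E
```

```text
time: 13.32
position: [0.5544, 0.13, 0.2991]
tool_rot: [2.174, 2.267, -0.0]
ft_force: [0.1, -0.7, -1.6]
grip_width: 0.199
grip_force: 60.0
t 13.32 tx ty tz [-1.597e+02 -1.000e-01  2.124e+02] turn -0.08 | [0.5544 0.13   0.2991] yaw 92.4 tilt 0.03
blade tilt down deg 9.9 top below TCP at x=0 16.6 at 130 39.3 max x 126.0 18036
```

View pics/w6.png

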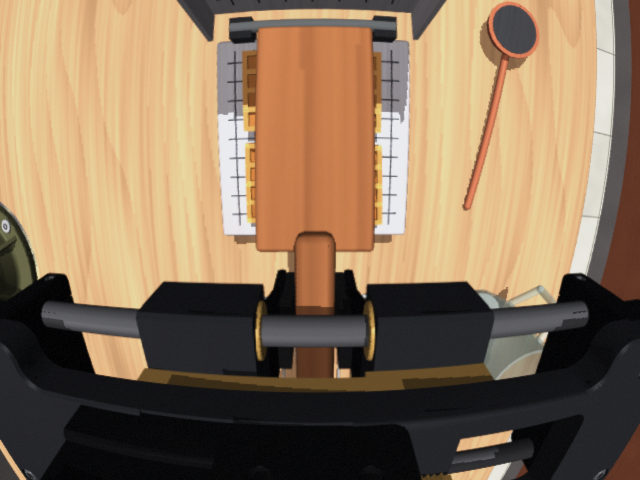

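Run:
```python
from h import *
im,W=cloud("wrist"); s,M,y=st(); L=(W-s["position"])@M*1000
B=L[20:245,285:345]
for r in range(0,225,25):
    q=B[r:r+10].reshape(-1,3); print(20+r,np.round(np.nanmedian(q,0),1), np.round(np.nanstd(q[:,2]),1))
q=L[255:300,308:326].reshape(-1,3); print("handle",np.round(np.nanmedian(q,0),1))
print([np.round(a["xyz"],3) for a in ctrl.mark_of("wrist","blade_tip")],np.round(s["position"],3))
```

```text
20 [175.2   0.8 214.1] 80.9
45 [113.3   0.8  36.7] 0.8
70 [100.6   0.7  34.5] 0.7
95 [88.5  0.9 32.4] 0.8
120 [76.7  0.7 30.3] 0.7
145 [65.2  0.8 28.3] 0.7
170 [53.9  0.8 26.3] 0.7
195 [42.5  0.8 24.3] 0.7
220 [31.2  0.9 22.4] 0.6
handle [13.1  1.7  3.9]
[array([0.546, 0.256, 0.259])] [0.555 0.129 0.299]
```

```bash
cat >> h.py <<'E'
def lidside():
    im,W=cloud("side"); q=(W[...,:2]-[.550,.195]); X=q@np.array([-.0488,.9988]); Y=q@np.array([.9988,.0488]); z=W[...,2]
    m=(abs(Y)<.075)&(X>.0)&(X<.25)&(z>.12)&(z<.3); p=np.stack([X[m],z[m]],1)*1000
    vx,vy,x0,y0=cv2.fitLine(p.astype(np.float32),cv2.DIST_HUBER,0,.01,.01).ravel()
    if vy<0: vx,vy=-vx,-vy
    print("lid",round(float(np.arctan2(vy,-vx)),3),"x at z=80:",x0-vx/vy*(y0-80),len(p))
E
python3 - <<'E'
from h import *
lidside(); go([.443,-.345,.25],-30)
E
```

```text
lid 1.688 x at z=80: 143.24164 11890
t 13.58 tx ty tz [-472.2 -131.5   48.8] turn 24.49 | [0.5542 0.1324 0.2992] yaw 92.4 tilt 0.04
```

```bash
python3 -m crank '[{"tx":-45,"ty":-10,"tz":0,"turn":0},{"tx":-95,"ty":-25,"tz":0,"turn":2},{"tx":-150,"ty":-40,"tz":0,"turn":4},{"tx":-200,"ty":-55,"tz":0,"turn":6},{"tx":-250,"ty":-70,"tz":0,"turn":8}]'
python3 - <<'E'
from h import *
go([.443,-.345,.25],-30)
E
```

```text
time: 14.2
position: [0.495, -0.121, 0.2993]
tool_rot: [2.82, 1.383, 0.001]
ft_force: [0.2, 0.7, -1.6]
grip_width: 0.202
grip_force: 60.0
t 14.2 tx ty tz [-209.    96.    49.3] turn 16.45 | [ 0.495  -0.121   0.2993] yaw 52.3 tilt 0.05
```

```bash
python3 -m crank '[{"tx":-45,"ty":20,"tz":0,"turn":2},{"tx":-90,"ty":41,"tz":0,"turn":4},{"tx":-135,"ty":62,"tz":0,"turn":6},{"tx":-175,"ty":80,"tz":0,"turn":8},{"tx":-209,"ty":96,"tz":10,"turn":10}]'; python3 -m crank '[{"tx":0,"ty":0,"tz":10,"turn":2},{"tx":0,"ty":0,"tz":30,"turn":4},{"tx":0,"ty":0,"tz":60,"turn":6},{"tx":0,"ty":0,"tz":90,"turn":6.4},{"tx":0,"ty":0,"tz":90,"turn":6.4}]'
python3 - <<'E'
from h import *
go([.443,-.345,.05],-30)
im,W=cloud("top","t7")
for q in ("board",): print(q,[(np.round(a["xyz"],3).tolist(),round(a["confidence"],2)) for a in ctrl.mark_of("top",q)[:2]])
E
```

```text
time: 14.82
position: [0.4446, -0.346, 0.2898]
tool_rot: [3.14, 0.06, 0.003]
ft_force: [0.8, 0.1, -1.1]
grip_width: 0.207
grip_force: 60.0
time: 15.45
position: [0.4433, -0.3429, 0.1967]
tool_rot: [-3.036, 0.796, 0.007]
ft_force: [-0.1, 0.7, -1.0]
grip_width: 0.202
grip_force: 60.0
t 15.45 tx ty tz [  1.5   2.2 146.7] turn 0.12 | [ 0.4433 -0.3429  0.1967] yaw -29.4 tilt 0.3
board [([0.448, -0.348, -0.002], 0.58)]
```

```bash
python3 -m crank '[{"tx":1,"ty":2,"tz":40,"turn":0.1},{"tx":1,"ty":2,"tz":85,"turn":0.1},{"tx":1,"ty":2,"tz":115,"turn":0.1},{"tx":1,"ty":2,"tz":132,"turn":0.1},{"tx":1,"ty":2,"tz":138,"turn":0.1}]'; python3 -m crank '[{"tx":0,"ty":0,"tz":4,"turn":0},{"tx":0,"ty":0,"tz":9,"turn":0},{"tx":0,"ty":0,"tz":14,"turn":0}]' ; python3 -m crank '[{"tx":0,"ty":0,"tz":4,"turn":0},{"tx":0,"ty":0,"tz":8,"turn":0},{"tx":0,"ty":0,"tz":11,"turn":0}]'
python3 - <<'E'
from h import *
go([.443,-.345,.030],-30)
E
```

```text
time: 16.18
position: [0.4444, -0.3476, 0.0615]
tool_rot: [3.034, -0.814, 0.001]
ft_force: [-0.6, -0.2, -1.1]
grip_width: 0.202
grip_force: 60.0
time: 16.55
position: [0.4439, -0.3476, 0.0478]
tool_rot: [3.034, -0.814, 0.001]
ft_force: [-4.0, 2.7, 5.4]
grip_width: 0.199
grip_force: 60.0
time: 16.92
position: [0.4436, -0.3474, 0.0365]
tool_rot: [3.034, -0.815, 0.0]
ft_force: [-3.6, 1.6, 5.2]
grip_width: 0.202
grip_force: 60.0
t 16.92 tx ty tz [-1.7 -1.8  6.5] turn -0.01 | [ 0.4436 -0.3474  0.0365] yaw -30.1 tilt 0.02
```

```bash
python3 -m crank '[{"tx":0,"ty":0,"tz":3,"turn":0},{"tx":0,"ty":0,"tz":6,"turn":0},{"tx":0,"ty":0,"tz":6,"turn":0}]'; python3 -m crank '[{"tx":0,"ty":0,"tz":0,"turn":0},{"tx":0,"ty":0,"tz":0,"turn":0},{"tx":0,"ty":0,"tz":0,"turn":0},{"tx":0,"ty":0,"tz":0,"turn":0}]' 50 25; python3 -m crank '[{"tx":0,"ty":0,"tz":-20,"turn":0},{"tx":0,"ty":0,"tz":-60,"turn":0},{"tx":0,"ty":0,"tz":-120,"turn":0},{"tx":0,"ty":0,"tz":-170,"turn":0},{"tx":0,"ty":0,"tz":-210,"turn":0}]'
python3 - <<'E'
from h import *
for q in ("spatula","blade_tip"):
  ctrl.get_image("top"); print(q,[(np.round(a["xyz"],3).tolist(),round(a["confidence"],2)) for a in ctrl.mark_of("top",q)[:2]])
im,W=cloud("wrist","w8"); s,M,y=st(); L=(W-s["position"])@M*1000
for r in range(80,330,30): print(r,np.round(np.nanmedian(W[r:r+8,312:322].reshape(-1,3),0),4))
E
```

```text
time: 17.3
position: [0.4437, -0.3474, 0.0299]
tool_rot: [3.034, -0.815, 0.0]
ft_force: [-2.6, 2.0, 3.7]
grip_width: 0.2
grip_force: 60.0
time: 17.8
position: [0.4438, -0.3473, 0.03]
tool_rot: [3.034, -0.814, 0.0]
ft_force: [0.4, -0.3, -0.7]
grip_width: 0.537
grip_force: 0.0
time: 18.42
position: [0.4441, -0.3475, 0.2427]
tool_rot: [3.033, -0.814, 0.004]
ft_force: [0.1, 0.2, 0.4]
grip_width: 0.575
grip_force: 0.0
spatula [([0.444, -0.348, 0.007], 0.94)]
blade_tip [([0.56, -0.414, 0.014], 0.81)]
80 [ 0.5468 -0.4072  0.0127]
110 [ 0.5207 -0.3922  0.0127]
140 [ 0.4948 -0.3772  0.0125]
170 [ 0.4694 -0.3625  0.0234]
200 [ 0.4447 -0.348   0.0273]
230 [ 0.4181 -0.3328  0.0273]
260 [ 0.3902 -0.3166  0.0273]
290 [ 0.3607 -0.2996  0.0274]
320 [ 0.472  -0.3623  0.307 ]
```

View pics/w8.png

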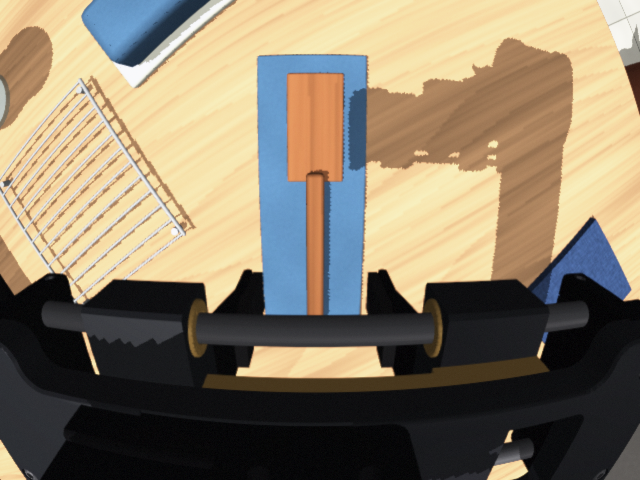

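```bash
cat >> h.py <<'E'
def waffles(cam,zlo=.074,zhi=.092,reg=(.43,.68,.07,.32)):
    im,W=cloud(cam); hsv=cv2.cvtColor(im,cv2.COLOR_RGB2HSV); z=W[...,2]
    m=(W[...,0]>reg[0])&(W[...,0]<reg[1])&(W[...,1]>reg[2])&(W[...,1]<reg[3])&(z>zlo)&(z<zhi)&(hsv[...,1]>90)
    m=cv2.morphologyEx(m.astype(np.uint8),cv2.MORPH_OPEN,np.ones((2,2)))
    n,l,s,c=cv2.connectedComponentsWithStats(m)
    for k in range(1,n):
        if s[k,4]>80: print(rect(W[l==k]),"z",round(float(np.nanmedian(z[l==k])),4),s[k,4])
E
python3 - <<'E'
from h import *
waffles("top"); lidside(); 
for i in (1,): print([(np.round(a["xyz"],3).tolist(),round(a["confidence"],2)) for a in ctrl.mark_of("top","waffle1")])
go([.555,.12,.24],92.8)
E
python3 -m crank '[{"tx":-20,"ty":-35,"tz":0,"turn":-2},{"tx":-40,"ty":-80,"tz":0,"turn":-4},{"tx":-60,"ty":-130,"tz":0,"turn":-6},{"tx":-80,"ty":-185,"tz":0,"turn":-8},{"tx":-100,"ty":-240,"tz":0,"turn":-10}]' 68 25
python3 - <<'E'
from h import *
go([.555,.12,.24],92.8)
E
```

```text
(array([578.6, 142.3]), array([40.4, 86.6]), 33.3) z 0.0801 644
(array([587.8, 242.5]), array([45.1, 81.4]), 2.4) z 0.0804 658
(array([506.2, 148.3]), array([44.8, 79.9]), 1.8) z 0.0799 655
(array([482.9, 241.1]), array([54.6, 69.6]), 42.3) z 0.0799 673
lid 1.691 x at z=80: 143.23329 10732
[([0.592, 0.245, 0.055], 0.73), ([0.598, 0.149, 0.063], 0.68), ([0.499, 0.241, 0.057], 0.67), ([0.508, 0.147, 0.059], 0.62)]
t 18.82 tx ty tz [-136.8 -460.2   -1.1] turn -24.57 | [ 0.443  -0.3468  0.2383] yaw -30.0 tilt 0.17
time: 19.45
position: [0.4769, -0.0877, 0.2391]
tool_rot: [-3.092, -0.552, 0.002]
ft_force: [0.9, 0.5, -0.3]
grip_width: 0.779
grip_force: 0.0
t 19.45 tx ty tz [ 145.1 -167.8   -1. ] turn -14.51 | [ 0.4769 -0.0877  0.2391] yaw 20.3 tilt 0.07
```

```bash
python3 -m crank '[{"tx":30,"ty":-35,"tz":0,"turn":-2},{"tx":60,"ty":-70,"tz":0,"turn":-4},{"tx":90,"ty":-105,"tz":0,"turn":-6},{"tx":120,"ty":-140,"tz":0,"turn":-8},{"tx":145,"ty":-168,"tz":0,"turn":-10}]'; python3 -m crank '[{"tx":0,"ty":0,"tz":0,"turn":-2},{"tx":0,"ty":0,"tz":0,"turn":-4},{"tx":0,"ty":0,"tz":0,"turn":-4.5},{"tx":0,"ty":0,"tz":0,"turn":-4.5}]'
python3 - <<'E'
from h import *
go([.555,.12,.24],92.8)
waffles("wrist")
cloud("wrist","w9")
E
```

```text
time: 20.08
position: [0.5561, 0.1198, 0.2389]
tool_rot: [-2.567, -1.809, 0.002]
ft_force: [0.1, -0.3, 0.1]
grip_width: 0.784
grip_force: 0.0
time: 20.58
position: [0.5558, 0.1178, 0.2389]
tool_rot: [-2.173, -2.267, 0.002]
ft_force: [1.0, -0.3, 0.3]
grip_width: 0.784
grip_force: 0.0
t 20.58 tx ty tz [ 2.3 -0.7 -1.1] turn -0.08 | [0.5558 0.1178 0.2389] yaw 92.4 tilt 0.11
(array([506. , 243.8]), array([46.8, 83.5]), 4.7) z 0.0806 5640
(array([592.8, 244.6]), array([52.9, 83.4]), 3.3) z 0.0807 5696
(array([508.3, 145.6]), array([51.1, 86.5]), 1.4) z 0.0807 5509
(array([600.2, 146.2]), array([52.1, 86.7]), 5.7) z 0.0809 5491
```

View pics/w9.png

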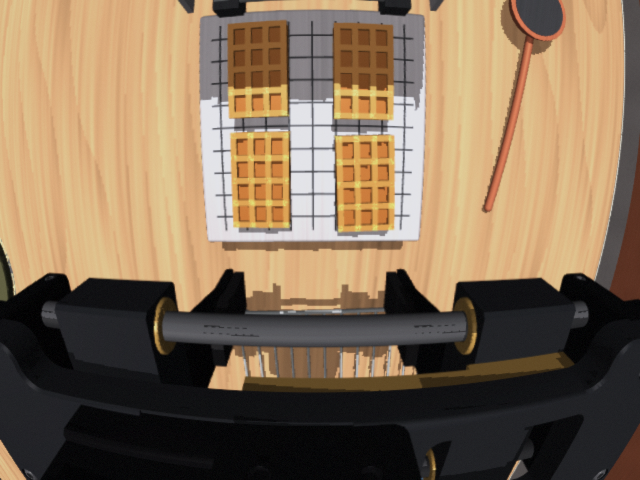

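```bash
python3 - <<'E'
from h import *
go([.508,.1456,.083],92.8)
E
python3 -m crank '[{"tx":15,"ty":-20,"tz":0,"turn":0},{"tx":30,"ty":-47,"tz":30,"turn":0},{"tx":30,"ty":-47,"tz":70,"turn":0},{"tx":30,"ty":-47,"tz":100,"turn":0},{"tx":30,"ty":-47,"tz":120,"turn":0}]' 70 30;  python3 - <<'E'
from h import *
go([.508,.1456,.083],92.8); waffles("top",reg=(.45,.65,.1,.3))
E
```

```text
t 20.68 tx ty tz [ 29.8 -46.6 156.4] turn -0.08 | [0.556  0.1178 0.2393] yaw 92.4 tilt 0.07
time: 21.3
position: [0.5072, 0.1455, 0.1183]
tool_rot: [-2.173, -2.267, 0.003]
ft_force: [-0.1, 0.6, 0.6]
grip_width: 0.806
grip_force: 0.0
t 21.3 tx ty tz [ 0.1  0.9 35.3] turn -0.08 | [0.5072 0.1455 0.1183] yaw 92.4 tilt 0.11
(array([596.9, 120.2]), array([44.6, 21.7]), 4.1) z 0.0794 163
(array([508.2, 118.4]), array([43.9, 20.3]), 0.9) z 0.0791 189
```

```bash
python3 -m crank '[{"tx":0,"ty":1,"tz":15,"turn":0},{"tx":0,"ty":1,"tz":29,"turn":0},{"tx":0,"ty":1,"tz":35,"turn":0},{"tx":0,"ty":1,"tz":35,"turn":0}]'; python3 -m crank '[{"tx":0,"ty":0,"tz":0,"turn":0},{"tx":0,"ty":0,"tz":0,"turn":0},{"tx":0,"ty":0,"tz":0,"turn":0},{"tx":0,"ty":0,"tz":0,"turn":0},{"tx":0,"ty":0,"tz":0,"turn":0}]' 30 30; python3 -m crank '[{"tx":0,"ty":0,"tz":-10,"turn":0},{"tx":0,"ty":0,"tz":-30,"turn":0},{"tx":0,"ty":0,"tz":-60,"turn":0}]'
python3 - <<'E'
from h import *
go([.5452,-.1517,.06],93)
E
```

```text
time: 21.85
position: [0.5089, 0.1459, 0.0847]
tool_rot: [-2.173, -2.268, 0.001]
ft_force: [0.2, 0.3, -0.9]
grip_width: 0.806
grip_force: 0.0
time: 22.48
position: [0.5093, 0.1459, 0.0854]
tool_rot: [2.173, 2.268, 0.0]
ft_force: [-0.8, -0.6, 2.6]
grip_width: 0.546
grip_force: 30.0
time: 22.85
position: [0.5087, 0.1459, 0.1461]
tool_rot: [-2.173, -2.268, 0.001]
ft_force: [-0.2, -0.5, 0.0]
grip_width: 0.55
grip_force: 30.0
t 22.85 tx ty tz [-298.9   23.8   86.1] turn -0.11 | [0.5087 0.1459 0.1461] yaw 92.5 tilt 0.05
```

```bash
python3 -m crank '[{"tx":-40,"ty":4,"tz":0,"turn":0},{"tx":-95,"ty":8,"tz":0,"turn":0},{"tx":-155,"ty":12,"tz":0,"turn":0},{"tx":-215,"ty":18,"tz":0,"turn":0},{"tx":-270,"ty":24,"tz":0,"turn":0}]'; python3 -m crank '[{"tx":-29,"ty":0,"tz":15,"turn":0},{"tx":-29,"ty":0,"tz":50,"turn":0},{"tx":-29,"ty":0,"tz":80,"turn":0},{"tx":-29,"ty":0,"tz":92,"turn":0},{"tx":-29,"ty":0,"tz":92,"turn":0}]'
python3 - <<'E'
from h import *
go([.5452,-.1517,.044],93)
E
```

```text
time: 23.48
position: [0.5451, -0.1252, 0.1468]
tool_rot: [2.173, 2.266, 0.001]
ft_force: [1.3, -0.4, -0.5]
grip_width: 0.548
grip_force: 30.0
time: 24.1
position: [0.5459, -0.1517, 0.0534]
tool_rot: [-2.173, -2.268, 0.0]
ft_force: [-1.0, -0.4, -1.1]
grip_width: 0.55
grip_force: 30.0
t 24.1 tx ty tz [ 0.  -0.7  9.4] turn -0.11 | [ 0.5459 -0.1517  0.0534] yaw 92.5 tilt 0.02
```

```bash
python3 -m crank '[{"tx":0,"ty":0,"tz":5,"turn":0},{"tx":0,"ty":0,"tz":9,"turn":0},{"tx":0,"ty":0,"tz":9.5,"turn":0}]'; python3 -m crank '[{"tx":0,"ty":0,"tz":0,"turn":0},{"tx":0,"ty":0,"tz":0,"turn":0},{"tx":0,"ty":0,"tz":0,"turn":0}]' 68; python3 -m crank '[{"tx":0,"ty":0,"tz":-10,"turn":0},{"tx":0,"ty":0,"tz":-40,"turn":0},{"tx":0,"ty":0,"tz":-90,"turn":0}]'
python3 - <<'E'
from h import *
go([.600,.1462,.13],92.8); waffles("wrist",.03,.048,(.47,.72,-.22,.01))
E
```

```text
time: 24.48
position: [0.5459, -0.1518, 0.0437]
tool_rot: [2.173, 2.268, -0.0]
ft_force: [0.1, 0.3, -0.7]
grip_width: 0.549
grip_force: 30.0
time: 24.85
position: [0.546, -0.1519, 0.0437]
tool_rot: [2.173, 2.268, 0.0]
ft_force: [-0.1, -0.3, -0.4]
grip_width: 0.757
grip_force: 0.0
time: 25.22
position: [0.5446, -0.1515, 0.1336]
tool_rot: [-2.171, -2.266, 0.002]
ft_force: [0.5, -0.2, 1.2]
grip_width: 0.78
grip_force: 0.0
t 25.22 tx ty tz [295.1  68.1   3.8] turn -0.07 | [ 0.5446 -0.1515  0.1336] yaw 92.5 tilt 0.18
(array([ 566.6, -167.2]), array([110.8,  48.8]), 66.0) z 0.039 8108
```

```bash
python3 -m crank '[{"tx":45,"ty":10,"tz":0,"turn":0},{"tx":105,"ty":25,"tz":0,"turn":0},{"tx":165,"ty":40,"tz":0,"turn":0},{"tx":225,"ty":55,"tz":0,"turn":0},{"tx":275,"ty":68,"tz":0,"turn":0}]' 70; python3 -m crank '[{"tx":20,"ty":0,"tz":5,"turn":0},{"tx":20,"ty":0,"tz":5,"turn":0},{"tx":20,"ty":0,"tz":5,"turn":0}]'
python3 - <<'E'
from h import *
go([.600,.1462,.084],92.8);
E
```

```text
time: 25.9
position: [0.6024, 0.1287, 0.1345]
tool_rot: [2.171, 2.269, 0.002]
ft_force: [0.1, -0.2, -0.1]
grip_width: 0.805
grip_force: 0.0
time: 26.28
position: [0.6016, 0.144, 0.1288]
tool_rot: [2.175, 2.266, -0.001]
ft_force: [0.4, -0.6, 0.7]
grip_width: 0.804
grip_force: 0.0
t 26.28 tx ty tz [ 2.4 -1.5 44.7] turn -0.09 | [0.6016 0.144  0.1288] yaw 92.4 tilt 0.08
```

```bash
python3 -m crank '[{"tx":2,"ty":-1,"tz":15,"turn":0},{"tx":2,"ty":-1,"tz":32,"turn":0},{"tx":2,"ty":-1,"tz":44,"turn":0},{"tx":2,"ty":-1,"tz":44,"turn":0}]'; python3 -m crank '[{"tx":0,"ty":0,"tz":0,"turn":0},{"tx":0,"ty":0,"tz":0,"turn":0},{"tx":0,"ty":0,"tz":0,"turn":0},{"tx":0,"ty":0,"tz":0,"turn":0}]' 30 30; python3 -m crank '[{"tx":0,"ty":0,"tz":-10,"turn":0},{"tx":0,"ty":0,"tz":-30,"turn":0},{"tx":0,"ty":0,"tz":-60,"turn":0}]'
python3 - <<'E'
from h import *
go([.631,-.145,.06],93)
E
```

```text
time: 26.78
position: [0.599, 0.1472, 0.0827]
tool_rot: [-2.172, -2.267, 0.004]
ft_force: [0.2, 0.0, 1.0]
grip_width: 0.801
grip_force: 0.0
time: 27.28
position: [0.6002, 0.148, 0.085]
tool_rot: [2.173, 2.268, 0.0]
ft_force: [0.1, -0.2, 2.5]
grip_width: 0.55
grip_force: 29.9
time: 27.65
position: [0.5999, 0.1476, 0.1457]
tool_rot: [-2.173, -2.268, 0.001]
ft_force: [0.3, -0.6, -0.7]
grip_width: 0.549
grip_force: 29.9
t 27.65 tx ty tz [-293.7   18.6   85.7] turn -0.11 | [0.5999 0.1476 0.1457] yaw 92.4 tilt 0.03
```

```bash
python3 -m crank '[{"tx":-40,"ty":-10,"tz":0,"turn":0},{"tx":-95,"ty":0,"tz":0,"turn":0},{"tx":-155,"ty":10,"tz":0,"turn":0},{"tx":-215,"ty":18,"tz":0,"turn":0},{"tx":-270,"ty":18.6,"tz":0,"turn":0}]'; python3 -m crank '[{"tx":-24,"ty":0,"tz":15,"turn":0},{"tx":-24,"ty":0,"tz":50,"turn":0},{"tx":-24,"ty":0,"tz":80,"turn":0},{"tx":-24,"ty":0,"tz":92,"turn":0},{"tx":-24,"ty":0,"tz":92,"turn":0}]'
python3 - <<'E'
from h import *
go([.631,-.145,.044],93)
E
```

```text
time: 28.28
position: [0.6311, -0.1237, 0.1464]
tool_rot: [2.173, 2.266, 0.002]
ft_force: [1.5, -0.4, -0.5]
grip_width: 0.548
grip_force: 29.9
time: 28.9
position: [0.631, -0.1442, 0.0523]
tool_rot: [-2.171, -2.269, 0.0]
ft_force: [0.1, 0.1, -0.3]
grip_width: 0.552
grip_force: 29.9
t 28.9 tx ty tz [-0.8 -0.1  8.3] turn -0.1 | [ 0.631  -0.1442  0.0523] yaw 92.5 tilt 0.07
```

Release, then go to C (0.506, 0.236 with an 8 mm front offset).

```bash
python3 -m crank '[{"tx":0,"ty":0,"tz":5,"turn":0},{"tx":0,"ty":0,"tz":8.3,"turn":0},{"tx":0,"ty":0,"tz":8.3,"turn":0}]'; python3 -m crank '[{"tx":0,"ty":0,"tz":0,"turn":0},{"tx":0,"ty":0,"tz":0,"turn":0},{"tx":0,"ty":0,"tz":0,"turn":0}]' 68; python3 -m crank '[{"tx":0,"ty":0,"tz":-10,"turn":0},{"tx":0,"ty":0,"tz":-40,"turn":0},{"tx":0,"ty":0,"tz":-90,"turn":0}]'
python3 - <<'E'
from h import *
go([.5065,.236,.13],92.8); lidside()
E
```

```text
time: 29.28
position: [0.6313, -0.1452, 0.0445]
tool_rot: [2.173, 2.268, -0.0]
ft_force: [-0.3, -0.0, -0.9]
grip_width: 0.55
grip_force: 29.9
time: 29.65
position: [0.6313, -0.1452, 0.0444]
tool_rot: [2.173, 2.268, 0.0]
ft_force: [-0.5, 0.3, -0.6]
grip_width: 0.758
grip_force: 0.0
time: 30.02
position: [0.63, -0.145, 0.134]
tool_rot: [-2.171, -2.266, 0.003]
ft_force: [0.4, -0.6, 0.5]
grip_width: 0.781
grip_force: 0.0
t 30.02 tx ty tz [ 386.  -107.     4.8] turn -0.07 | [ 0.63  -0.145  0.134] yaw 92.5 tilt 0.2
lid 1.691 x at z=80: 143.24289 10735
```

```bash
python3 -m crank '[{"tx":50,"ty":-15,"tz":0,"turn":0},{"tx":110,"ty":-35,"tz":0,"turn":0},{"tx":170,"ty":-55,"tz":0,"turn":0},{"tx":230,"ty":-75,"tz":0,"turn":0},{"tx":285,"ty":-95,"tz":0,"turn":0}]' 70; python3 -m crank '[{"tx":40,"ty":-6,"tz":0,"turn":0},{"tx":75,"ty":-12,"tz":0,"turn":0},{"tx":98,"ty":-12,"tz":0,"turn":0},{"tx":100,"ty":-12,"tz":5,"turn":0},{"tx":100,"ty":-12,"tz":5,"turn":0}]'
python3 - <<'E'
from h import *
go([.5065,.236,.084],92.8); waffles("wrist")
E
```

```text
time: 30.7
position: [0.5236, 0.1377, 0.1352]
tool_rot: [2.172, 2.268, 0.002]
ft_force: [0.9, 0.1, 0.2]
grip_width: 0.805
grip_force: 0.0
time: 31.32
position: [0.5079, 0.2337, 0.1287]
tool_rot: [2.174, 2.267, -0.002]
ft_force: [0.1, 0.2, -1.0]
grip_width: 0.808
grip_force: 0.0
t 31.32 tx ty tz [ 2.4 -1.2 44.7] turn -0.08 | [0.5079 0.2337 0.1287] yaw 92.4 tilt 0.08
(array([507.2, 244.3]), array([49.8, 74.7]), 6.2) z 0.0809 11513
(array([592.8, 249.6]), array([82.5, 78.5]), 22.9) z 0.081 8270
```

```bash
python3 -m crank '[{"tx":2,"ty":-1,"tz":15,"turn":0},{"tx":2,"ty":-1,"tz":32,"turn":0},{"tx":2,"ty":-1,"tz":44,"turn":0},{"tx":2,"ty":-1,"tz":44,"turn":0}]'; python3 -m crank '[{"tx":0,"ty":0,"tz":0,"turn":0},{"tx":0,"ty":0,"tz":0,"turn":0},{"tx":0,"ty":0,"tz":0,"turn":0},{"tx":0,"ty":0,"tz":0,"turn":0}]' 30 30; python3 -m crank '[{"tx":0,"ty":0,"tz":-10,"turn":0},{"tx":0,"ty":0,"tz":-30,"turn":0},{"tx":0,"ty":0,"tz":-60,"turn":0}]'
python3 - <<'E'
from h import *
go([.538,-.068,.06],93)
E
```

```text
time: 31.88
position: [0.5058, 0.2363, 0.0835]
tool_rot: [-2.172, -2.267, 0.004]
ft_force: [-0.0, -0.4, -0.1]
grip_width: 0.807
grip_force: 0.0
time: 32.38
position: [0.507, 0.237, 0.0857]
tool_rot: [2.173, 2.268, 0.001]
ft_force: [-1.1, -0.4, 2.1]
grip_width: 0.551
grip_force: 30.0
time: 32.75
position: [0.5065, 0.2368, 0.1465]
tool_rot: [-2.173, -2.268, 0.001]
ft_force: [0.7, 0.0, -0.2]
grip_width: 0.549
grip_force: 30.0
t 32.75 tx ty tz [-305.9   18.4   86.5] turn -0.11 | [0.5065 0.2368 0.1465] yaw 92.5 tilt 0.03
```

```bash
python3 -m crank '[{"tx":-40,"ty":4,"tz":0,"turn":0},{"tx":-95,"ty":8,"tz":0,"turn":0},{"tx":-155,"ty":12,"tz":0,"turn":0},{"tx":-215,"ty":16,"tz":0,"turn":0},{"tx":-275,"ty":18,"tz":0,"turn":0}]'; python3 -m crank '[{"tx":-31,"ty":0,"tz":10,"turn":0},{"tx":-31,"ty":0,"tz":45,"turn":0},{"tx":-31,"ty":0,"tz":80,"turn":0},{"tx":-31,"ty":0,"tz":92,"turn":0},{"tx":-31,"ty":0,"tz":92,"turn":0}]'
python3 - <<'E'
from h import *
go([.538,-.0678,.044],93)
E
```

```text
time: 33.38
position: [0.5373, -0.039, 0.1472]
tool_rot: [2.171, 2.267, 0.002]
ft_force: [1.6, 0.0, 0.0]
grip_width: 0.549
grip_force: 30.0
time: 34.0
position: [0.538, -0.0679, 0.0538]
tool_rot: [-2.173, -2.269, -0.0]
ft_force: [-0.6, 0.4, 0.0]
grip_width: 0.55
grip_force: 30.0
t 34.0 tx ty tz [ 0.1 -0.   9.8] turn -0.11 | [ 0.538  -0.0679  0.0538] yaw 92.5 tilt 0.01
```

```bash
python3 -m crank '[{"tx":0,"ty":0,"tz":5,"turn":0},{"tx":0,"ty":0,"tz":9,"turn":0},{"tx":0,"ty":0,"tz":9.3,"turn":0}]'; python3 -m crank '[{"tx":0,"ty":0,"tz":0,"turn":0},{"tx":0,"ty":0,"tz":0,"turn":0},{"tx":0,"ty":0,"tz":0,"turn":0}]' 68; python3 -m crank '[{"tx":0,"ty":0,"tz":-10,"turn":0},{"tx":0,"ty":0,"tz":-40,"turn":0},{"tx":0,"ty":0,"tz":-90,"turn":0}]'
python3 - <<'E'
from h import *
go([.594,.2366,.13],92.8)
E
```

```text
time: 34.38
position: [0.5379, -0.0681, 0.0441]
tool_rot: [2.173, 2.268, -0.0]
ft_force: [0.6, -0.1, 0.2]
grip_width: 0.549
grip_force: 30.0
time: 34.75
position: [0.538, -0.0681, 0.0441]
tool_rot: [2.173, 2.268, 0.0]
ft_force: [-1.0, -0.3, -0.8]
grip_width: 0.755
grip_force: 0.0
time: 35.12
position: [0.5366, -0.0679, 0.1341]
tool_rot: [-2.171, -2.267, 0.002]
ft_force: [0.3, -0.9, 0.2]
grip_width: 0.781
grip_force: 0.0
t 35.12 tx ty tz [301.8  70.4   4.2] turn -0.07 | [ 0.5366 -0.0679  0.1341] yaw 92.5 tilt 0.18
```

```bash
python3 -m crank '[{"tx":45,"ty":10,"tz":0,"turn":0},{"tx":105,"ty":25,"tz":0,"turn":0},{"tx":165,"ty":40,"tz":0,"turn":0},{"tx":220,"ty":55,"tz":0,"turn":0},{"tx":270,"ty":70,"tz":0,"turn":0}]' 70; python3 -m crank '[{"tx":20,"ty":0,"tz":5,"turn":0},{"tx":32,"ty":0,"tz":5,"turn":0},{"tx":32,"ty":0,"tz":5,"turn":0},{"tx":32,"ty":0,"tz":5,"turn":0}]'
python3 - <<'E'
from h import *
go([.594,.2366,.084],92.8); waffles("wrist")
E
```

```text
time: 35.75
position: [0.5967, 0.2069, 0.1349]
tool_rot: [2.172, 2.268, 0.002]
ft_force: [1.2, -1.8, 0.1]
grip_width: 0.809
grip_force: 0.0
time: 36.25
position: [0.5954, 0.2343, 0.129]
tool_rot: [2.175, 2.265, -0.002]
ft_force: [-0.2, -0.0, -0.0]
grip_width: 0.804
grip_force: 0.0
t 36.25 tx ty tz [ 2.4 -1.3 45. ] turn -0.1 | [0.5954 0.2343 0.129 ] yaw 92.3 tilt 0.1
(array([609.3, 249.4]), array([ 42. , 100.1]), 32.4) z 0.0809 11686
```

```bash
python3 -m crank '[{"tx":2,"ty":-1,"tz":15,"turn":0},{"tx":2,"ty":-1,"tz":32,"turn":0},{"tx":2,"ty":-1,"tz":44,"turn":0},{"tx":2,"ty":-1,"tz":44,"turn":0}]'; python3 -m crank '[{"tx":0,"ty":0,"tz":0,"turn":0},{"tx":0,"ty":0,"tz":0,"turn":0},{"tx":0,"ty":0,"tz":0,"turn":0},{"tx":0,"ty":0,"tz":0,"turn":0}]' 30 30; python3 -m crank '[{"tx":0,"ty":0,"tz":-10,"turn":0},{"tx":0,"ty":0,"tz":-30,"turn":0},{"tx":0,"ty":0,"tz":-60,"turn":0}]'
python3 - <<'E'
from h import *
go([.624,-.061,.06],93)
E
```

```text
time: 36.8
position: [0.5927, 0.238, 0.083]
tool_rot: [-2.172, -2.267, 0.005]
ft_force: [-0.1, -0.5, -0.5]
grip_width: 0.806
grip_force: 0.0
time: 37.3
position: [0.5939, 0.2388, 0.0854]
tool_rot: [2.173, 2.268, 0.001]
ft_force: [-0.5, 0.1, 3.1]
grip_width: 0.549
grip_force: 30.0
time: 37.67
position: [0.5936, 0.2385, 0.1461]
tool_rot: [-2.173, -2.268, 0.001]
ft_force: [0.3, 1.4, 0.1]
grip_width: 0.55
grip_force: 30.0
t 37.67 tx ty tz [-300.5   17.6   86.1] turn -0.11 | [0.5936 0.2385 0.1461] yaw 92.5 tilt 0.04
```

```bash
python3 -m crank '[{"tx":-40,"ty":-4,"tz":0,"turn":0},{"tx":-95,"ty":2,"tz":0,"turn":0},{"tx":-155,"ty":8,"tz":0,"turn":0},{"tx":-215,"ty":16,"tz":0,"turn":0},{"tx":-272,"ty":18,"tz":0,"turn":0}]'; python3 -m crank '[{"tx":-28,"ty":0,"tz":10,"turn":0},{"tx":-28,"ty":0,"tz":45,"turn":0},{"tx":-28,"ty":0,"tz":80,"turn":0},{"tx":-28,"ty":0,"tz":92,"turn":0},{"tx":-28,"ty":0,"tz":92,"turn":0}]'
python3 - <<'E'
from h import *
go([.624,-.061,.044],93)
E
```

```text
time: 38.3
position: [0.6243, -0.0347, 0.1468]
tool_rot: [2.172, 2.266, 0.002]
ft_force: [1.1, 0.0, -1.1]
grip_width: 0.549
grip_force: 30.0
time: 38.92
position: [0.6248, -0.0602, 0.0534]
tool_rot: [-2.173, -2.269, -0.0]
ft_force: [-0.1, -0.4, -0.1]
grip_width: 0.547
grip_force: 30.0
t 38.92 tx ty tz [-0.8 -0.8  9.4] turn -0.11 | [ 0.6248 -0.0602  0.0534] yaw 92.5 tilt 0.01
```

```bash
python3 -m crank '[{"tx":0,"ty":0,"tz":5,"turn":0},{"tx":0,"ty":0,"tz":9,"turn":0},{"tx":0,"ty":0,"tz":9.3,"turn":0}]'; python3 -m crank '[{"tx":0,"ty":0,"tz":0,"turn":0},{"tx":0,"ty":0,"tz":0,"turn":0},{"tx":0,"ty":0,"tz":0,"turn":0}]' 68; python3 -m crank '[{"tx":0,"ty":0,"tz":-10,"turn":0},{"tx":0,"ty":0,"tz":-40,"turn":0},{"tx":0,"ty":0,"tz":-90,"turn":0},{"tx":0,"ty":0,"tz":-150,"turn":0},{"tx":0,"ty":0,"tz":-210,"turn":0}]'; python3 -m crank '[{"tx":-40,"ty":20,"tz":-20,"turn":0},{"tx":-80,"ty":60,"tz":-40,"turn":0},{"tx":-80,"ty":100,"tz":-60,"turn":0},{"tx":-80,"ty":150,"tz":-80,"turn":0},{"tx":-80,"ty":150,"tz":-80,"turn":0}]' 10
python3 - <<'E'
from h import *
go([.55,.18,.35],92.8)
waffles("wrist",.03,.048,(.47,.72,-.22,.01)); cloud("top","t10"); cloud("side","s10"); lidside()
E
```

```text
time: 39.3
position: [0.6247, -0.0604, 0.0438]
tool_rot: [2.173, 2.268, -0.0]
ft_force: [-0.0, -0.2, -0.8]
grip_width: 0.552
grip_force: 30.0
time: 39.67
position: [0.6247, -0.0604, 0.0438]
tool_rot: [2.173, 2.268, 0.0]
ft_force: [1.1, -1.3, -0.1]
grip_width: 0.76
grip_force: 0.0
time: 40.3
position: [0.6244, -0.0602, 0.2563]
tool_rot: [2.173, 2.268, 0.001]
ft_force: [0.9, -1.1, 0.9]
grip_width: 0.783
grip_force: 0.0
time: 40.92
position: [0.7811, -0.1327, 0.3317]
tool_rot: [-2.171, -2.268, -0.005]
ft_force: [-0.6, 0.4, -0.4]
grip_width: 0.298
grip_force: 0.0
t 40.92 tx ty tz [ 322.5 -217.3  -17.3] turn -0.06 | [ 0.7811 -0.1327  0.3317] yaw 92.5 tilt 0.2
(array([637.3, -70.8]), array([103.9,  45.4]), 56.2) z 0.0383 2563
(array([528.4, -66.9]), array([70.7, 83.9]), 2.7) z 0.0382 2155
(array([ 645.4, -160. ]), array([106.2,  43.4]), 60.7) z 0.0385 2441
(array([ 551.5, -166. ]), array([115.1,  39.7]), 54.8) z 0.0383 2082
lid 1.69 x at z=80: 143.28458 10718
```

View pics/s10.png

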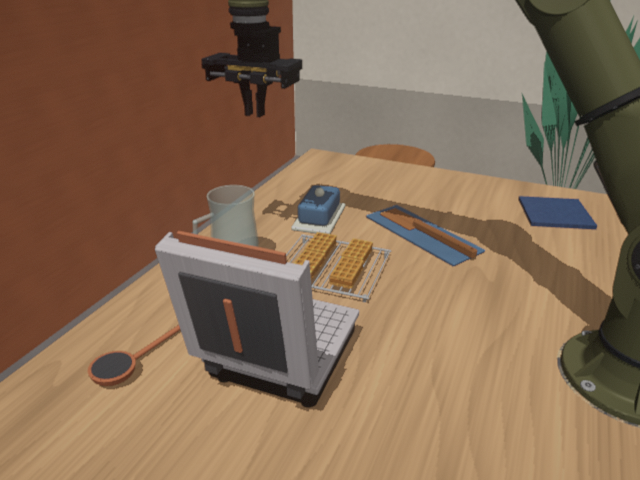

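```bash
python3 -m crank '[{"tx":20,"ty":-15,"tz":-30,"turn":0},{"tx":60,"ty":-40,"tz":-60,"turn":0},{"tx":110,"ty":-70,"tz":-75,"turn":0},{"tx":160,"ty":-100,"tz":-75,"turn":0},{"tx":210,"ty":-130,"tz":-75,"turn":0}]' 10
python3 - <<'E'
from h import *
go([.4945,.4077,.40],92.8)
E
```

```text
time: 41.75
position: [0.6361, 0.0713, 0.41]
tool_rot: [2.172, 2.265, -0.001]
ft_force: [0.6, 0.2, -0.1]
grip_width: 0.114
grip_force: 0.0
t 41.75 tx ty tz [ 342.1 -127.5    8.9] turn -0.08 | [0.6361 0.0713 0.41  ] yaw 92.4 tilt 0.18
```

```bash
python3 -m crank '[{"tx":50,"ty":-20,"tz":0,"turn":0},{"tx":105,"ty":-40,"tz":0,"turn":0},{"tx":160,"ty":-60,"tz":0,"turn":0},{"tx":215,"ty":-80,"tz":0,"turn":0},{"tx":270,"ty":-100,"tz":0,"turn":0}]'; python3 -m crank '[{"tx":40,"ty":-15,"tz":0,"turn":0},{"tx":72,"ty":-27,"tz":0,"turn":0},{"tx":72,"ty":-27,"tz":0,"turn":0},{"tx":72,"ty":-27,"tz":0,"turn":0}]'
python3 - <<'E'
from h import *
go([.4945,.4077,.29],92.8)
E
```

```text
time: 42.38
position: [0.5255, 0.3361, 0.4096]
tool_rot: [2.172, 2.264, 0.0]
ft_force: [0.7, 0.2, 0.3]
grip_width: 0.114
grip_force: 0.0
time: 42.88
position: [0.4974, 0.4052, 0.4092]
tool_rot: [2.173, 2.265, 0.0]
ft_force: [0.2, -0.6, -0.0]
grip_width: 0.114
grip_force: 0.0
t 42.88 tx ty tz [  2.9  -3.1 119.2] turn -0.08 | [0.4974 0.4052 0.4092] yaw 92.4 tilt 0.16
```

```bash
python3 -m crank '[{"tx":2,"ty":0,"tz":40,"turn":0},{"tx":2,"ty":0,"tz":80,"turn":0},{"tx":2,"ty":0,"tz":110,"turn":0},{"tx":2,"ty":0,"tz":119,"turn":0},{"tx":2,"ty":0,"tz":119,"turn":0}]'; python3 -m crank '[{"tx":-10,"ty":0,"tz":0,"turn":0},{"tx":-20,"ty":0,"tz":0,"turn":0},{"tx":-30,"ty":0,"tz":0,"turn":0},{"tx":-42,"ty":0,"tz":0,"turn":0},{"tx":-55,"ty":0,"tz":0,"turn":0}]'
python3 - <<'E'
from h import *
go([.4945,.4077,.29],92.8); cloud("side","s11")
E
```

```text
time: 43.5
position: [0.4982, 0.4074, 0.29]
tool_rot: [2.175, 2.266, -0.0]
ft_force: [-0.2, -0.5, 0.6]
grip_width: 0.115
grip_force: 0.0
time: 44.12
position: [0.4997, 0.3537, 0.2903]
tool_rot: [-2.172, -2.269, -0.003]
ft_force: [0.1, 1.8, 2.6]
grip_width: 0.114
grip_force: 0.9
t 44.12 tx ty tz [54.2 -2.9  0.3] turn -0.06 | [0.4997 0.3537 0.2903] yaw 92.5 tilt 0.1
```

View pics/s11.png

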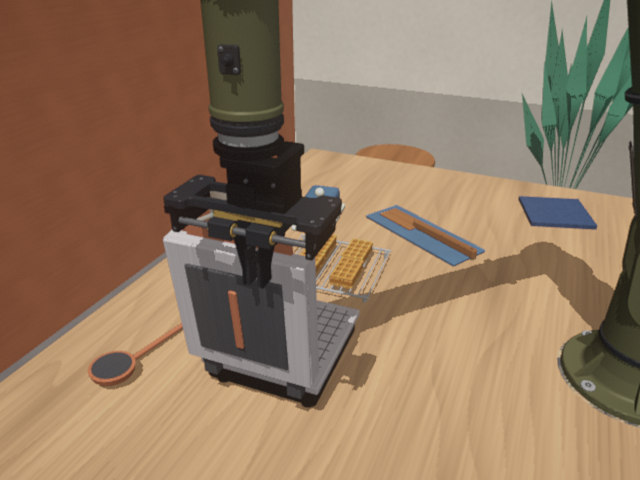

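```bash
python3 -m crank '[{"tx":-15,"ty":0,"tz":0,"turn":0},{"tx":-35,"ty":0,"tz":0,"turn":0},{"tx":-55,"ty":0,"tz":0,"turn":0},{"tx":-75,"ty":0,"tz":4,"turn":0},{"tx":-95,"ty":0,"tz":9,"turn":0}]'; python3 -m crank '[{"tx":-12,"ty":0,"tz":4,"turn":0},{"tx":-24,"ty":0,"tz":10,"turn":0},{"tx":-36,"ty":0,"tz":16,"turn":0},{"tx":-46,"ty":0,"tz":22,"turn":0},{"tx":-56,"ty":0,"tz":30,"turn":0}]'
python3 - <<'E'
from h import *
go([.4945,.4077,.29],92.8); lid()
E
```

```text
time: 44.8
position: [0.5038, 0.2575, 0.2806]
tool_rot: [2.173, 2.268, -0.0]
ft_force: [0.9, 1.1, -0.1]
grip_width: 0.113
grip_force: 0.5
time: 45.42
position: [0.5063, 0.2023, 0.2502]
tool_rot: [2.173, 2.269, 0.0]
ft_force: [0.1, 0.8, 1.0]
grip_width: 0.118
grip_force: 0.4
t 45.42 tx ty tz [205.7  -2.9 -39.8] turn -0.07 | [0.5063 0.2023 0.2502] yaw 92.5 tilt 0.01
lid angle 0.164 in 1881 / 9377 z range [633. 650.]
```

```bash
python3 -m crank '[{"tx":-10,"ty":0,"tz":6,"turn":0},{"tx":-21,"ty":0,"tz":15,"turn":0},{"tx":-34,"ty":0,"tz":29,"turn":0},{"tx":-45,"ty":0,"tz":44,"turn":0},{"tx":-55,"ty":0,"tz":60,"turn":0}]'; python3 -m crank '[{"tx":-4,"ty":0,"tz":9,"turn":0},{"tx":-9,"ty":0,"tz":19,"turn":0},{"tx":-13,"ty":0,"tz":29,"turn":0},{"tx":-16,"ty":0,"tz":39,"turn":0},{"tx":-19,"ty":0,"tz":50,"turn":0}]'
python3 - <<'E'
from h import *
go([.4945,.4077,.29],92.8)
E
```

```text
time: 46.1
position: [0.5085, 0.1468, 0.1893]
tool_rot: [2.174, 2.268, -0.001]
ft_force: [0.5, -0.1, 0.6]
grip_width: 0.116
grip_force: 0.2
time: 46.72
position: [0.5095, 0.1289, 0.1401]
tool_rot: [2.173, 2.269, 0.001]
ft_force: [1.1, 0.1, -0.3]
grip_width: 0.114
grip_force: 0.2
t 46.72 tx ty tz [ 279.2   -3.  -149.9] turn -0.07 | [0.5095 0.1289 0.1401] yaw 92.5 tilt 0.02
```

```bash
python3 -m crank '[{"tx":-1,"ty":0,"tz":5,"turn":0},{"tx":-1,"ty":0,"tz":10,"turn":0},{"tx":-2,"ty":0,"tz":15,"turn":0},{"tx":-2,"ty":0,"tz":18,"turn":0}]'; python3 -m crank '[{"tx":0,"ty":0,"tz":1,"turn":0},{"tx":0,"ty":0,"tz":2,"turn":0},{"tx":0,"ty":0,"tz":2.5,"turn":0}]'
python3 - <<'E'
from h import *
go([.4945,.4077,.29],92.8)
E
```

```text
time: 47.22
position: [0.5095, 0.1268, 0.1224]
tool_rot: [2.173, 2.268, -0.0]
ft_force: [0.6, -0.7, -1.3]
grip_width: 0.114
grip_force: 0.2
time: 47.6
position: [0.5096, 0.1269, 0.1202]
tool_rot: [2.173, 2.268, 0.0]
ft_force: [-0.2, -0.7, 0.3]
grip_width: 0.113
grip_force: 0.2
t 47.6 tx ty tz [ 281.2   -3.  -169.9] turn -0.07 | [0.5096 0.1269 0.1202] yaw 92.5 tilt 0.01
```

```bash
python3 -m crank '[{"tx":0,"ty":0,"tz":0.7,"turn":0},{"tx":0,"ty":0,"tz":1.2,"turn":0},{"tx":0,"ty":0,"tz":1.2,"turn":0}]';  python3 -m crank '[{"tx":0,"ty":0,"tz":0.4,"turn":0},{"tx":0,"ty":0,"tz":0.8,"turn":0},{"tx":0,"ty":0,"tz":0.8,"turn":0}]'
```

```text
time: 47.98
position: [0.5096, 0.1269, 0.1195]
tool_rot: [2.173, 2.268, -0.0]
ft_force: [-1.7, -0.3, 5.1]
grip_width: 0.118
grip_force: 2.6
time: 48.35
position: [0.5096, 0.1269, 0.1194]
tool_rot: [2.173, 2.268, -0.001]
ft_force: [-3.7, -1.4, 10.1]
grip_width: 0.113
grip_force: 5.2
```

```bash
python3 -m crank '[{"tx":0,"ty":0,"tz":-10,"turn":0},{"tx":0,"ty":0,"tz":-50,"turn":0},{"tx":0,"ty":0,"tz":-110,"turn":0},{"tx":0,"ty":0,"tz":-160,"turn":0}]'; python3 -m crank '[{"tx":-50,"ty":-30,"tz":0,"turn":0},{"tx":-100,"ty":-80,"tz":0,"turn":0},{"tx":-110,"ty":-120,"tz":0,"turn":0},{"tx":-110,"ty":-120,"tz":0,"turn":0}]'
python3 - <<'E'
from h import *
lid("t12"); waffles("top",.03,.048,(.47,.72,-.22,.01))
for q in ("spatula","blade_tip","board","butter_dish","pitcher","ladle","rack","waffle1"):
  print(q,[(np.round(a["xyz"],3).tolist(),round(a["confidence"],2)) for a in ctrl.mark_of("top",q)[:4]])
print(ctrl.get_state()["time"])
E
```

```text
time: 48.85
position: [0.5096, 0.1273, 0.2804]
tool_rot: [2.172, 2.268, 0.002]
ft_force: [0.3, -0.4, -0.4]
grip_width: 0.114
grip_force: 0.0
time: 49.35
position: [0.3924, 0.0103, 0.2785]
tool_rot: [2.176, 2.262, -0.001]
ft_force: [0.1, 0.3, 0.2]
grip_width: 0.11
grip_force: 0.0
lid angle 0.0 in 3128 / 5278 z range [102. 107.]
(array([ 634.7, -148.1]), array([34.4, 92.4]), 15.7) z 0.038 618
(array([626.1, -59.8]), array([31.4, 90.3]), 17.2) z 0.0379 615
(array([ 542.8, -156. ]), array([29.5, 96.3]), 22.4) z 0.0383 634
(array([537.6, -67.3]), array([48.5, 82.6]), 4.4) z 0.038 633
spatula [([0.442, -0.35, 0.008], 0.73)]
blade_tip [([0.557, -0.412, 0.01], 0.62)]
board [([0.451, -0.347, -0.001], 0.61), ([0.559, -0.416, 0.013], 0.54)]
butter_dish [([0.712, -0.318, 0.002], 0.59)]
pitcher [([0.791, -0.045, -0.002], 0.6)]
ladle [([0.768, 0.227, -0.004], 0.89)]
rack [([0.588, -0.1, 0.0], 0.67)]
waffle1 [([0.626, -0.057, 0.012], 0.89), ([0.535, -0.063, 0.015], 0.85), ([0.631, -0.143, 0.022], 0.77), ([0.544, -0.151, 0.018], 0.76)]
49.85
```

View pics/t12.png

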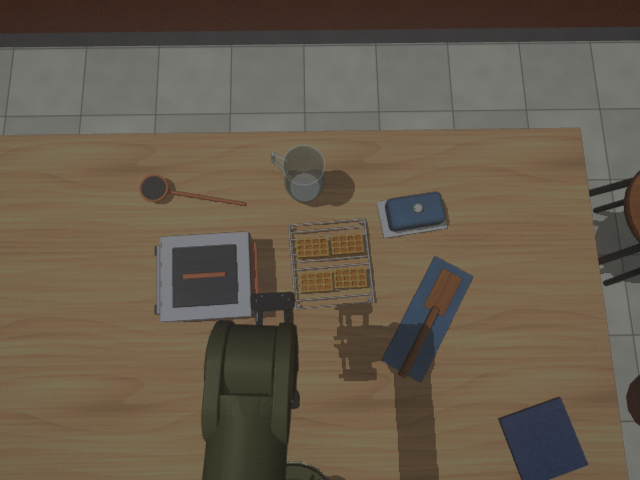

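The top view shows the lid shut (cols 158–257), four waffles flat on the rack (cols 297–367, rows 235–292) and the spatula flat on its board (from (402,375) to (455,270)). The robot touches nothing, so I'm handing in.

```bash
python3 -c "
from bench import ctrl
print(ctrl.close_job())"
```

```text
the job is handed in; nothing more can be done
None
```

The job is handed in at about 50 s: I levered the lid open past upright with the spatula, put all four waffles flat on the rack, shut the lid again and left the spatula flat on its blue board, with the butter dish, pitcher and ladle where they were (no verdict was shown at hand-in).

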